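# Free wedged heating blocks and load the dry-block heater

## Robot

A 6-joint arm with a two-finger parallel gripper is mounted at the origin on a cart in front of the work surface, level with it; the furniture and walls round the work are solid. World frame = base frame: x ahead of the robot, y to its left, z up, the work surface at z = 0. Lengths are in m, angles in rad, forces in N, time in s.
With the tool pointing down it reaches from about 0.3 to 0.875 m from the base axis. Payload 6.4 kg.
Tool frame: the origin (TCP) lies between the finger pads; the fingertips stand 19 mm ahead of it and the grasp point (between the pads) is the TCP (manip.tip_reach is the distance from the TCP to the fingertips, in m); z points along the fingers, y is the direction in which the jaws open and shut (so a half turn about z gives the same grasp; the last joint's range is limited). The gripper opens to 88 mm and grips with 3 to 60 N. Pads are 18 mm wide; open, the fingers measure 123 mm over their backs; the gripper's body (75 mm by 187 mm) begins 45 mm behind the grasp point.
Start: joints at [-1.481, 0.181, 1.607, -0, 1.354, -0.206], TCP at [0.168, -0.55, 0.258] pointing down, gripper open.
Joint ranges: [-2.99, 2.99], [-0.89, 2.07], [0.3, 2.58], [-1.14, 4.28], [0, 2.63], [-3.12, 3.12]. Speed limits (rad/s): [2.57, 2.57, 3.01, 3.14, 3.14, 3.14].

## Interface

Orientations are given as a unit quaternion [w, x, y, z].
In Python, from bench import telemetry, cams, workorder, manip gives the robot as it stands.
- The arm moves only by the tool carry_out, never from a script. Its argument "commands" is text: rows parted by semicolons, each of 5 numbers parted by spaces: the opening, from 0 (shut) to 1 (fully open), then the shift along the tool's x, y, z in cm, then the turn about the tool's z in degrees. A call has 1 to 10 rows; each row is the pose to reach, as a shift and turn from the pose commanded when the call began, along the tool's axes at that moment; what a row does not reach only later rows make up. A row lasts 1/10 s, in which the tool goes at most 50 mm and 8.59 degrees, less where a joint would pass 70% of its speed; a pose out of reach is approached as far as the arm can. A call with a gripper value outside its range is refused whole. The fingers move at their own pace and stop on an object; "squeeze" is the grip in N (left out, the last holds). Time passes only in rows, so rows that repeat a pose let the fingers close. It gives the time, the measured TCP pose, the force and the opening at its end, in the units of the state.
- telemetry.get_state(): the state, without advancing time (a new reading comes with each control period).
- cams.grab_frame(name): name is "scene" or "top"; returns the picture (384x512x3 uint8, red, green, blue); there is no depth.
- cams.get_calibration(name): a dict with "fx", "fy", "cx", "cy" (pixels), "k1" (the pictures are not rectified: a ray, as slopes to the right and down, at radius r is drawn at 1 + k1 r^2 times it, then the intrinsics apply), "R" (3x3) and "t" (3): a world point X has camera coordinates R X + t. Camera axes: x right, y down, z forward; pixel columns grow to the right and rows downward; lengths in m; the calibration is good to about 2 mm. A picture is of the moment at which its call begins. get_calibration takes no time and is no camera call.
- workorder.finish_job(): hands the job in, once; it reports no verdict.
The state is a dict: "clock": time; "joint_pos": joint angles; "joint_vel": joint speeds; "effort": joint torques, N m; "eef_pos": TCP position; "tool_rot": TCP orientation; "contact_force": force on the tool from outside, world axes, zero at the start; "ft_torque": the same for the moment, N m; "opening": opening from 0.0 (shut) to 1.0 (fully open).
Only numpy, scipy, OpenCV 4.12 (cv2) and the standard library are available. Lean on these libraries where they do the work, as an engineer would, in place of code of your own. Each camera call takes 0.05 s, during which the arm holds its last target.

## Task

The heating blocks in the blue caddy have got wedged cornerwise in their cells: turn each one flat in its cell to free its corners, lift it out level, and seat it flat and square, fully down, in a pocket of the dry-block heater (any free pocket; there are two or three blocks). Lay the lab timer flat in the black-rimmed recess on the heater's front deck, and once all the blocks are seated push the heater's toggle over to its far side to switch it on.

Things in the scene. Friction and masses are not known exactly. Their poses are not given: they have to be found in the camera images.
- block_red_c (a point): red heating block: bare aluminium block 80 x 50 x 45 mm (x, y, z), small dark wells in its top, 0.2 to 0.4 kg; this point is its centre, z out of its top, x along its length. An upright red grip, 30 x 14 x 42 mm (x, y, z), stands on the middle of the top, 22.5 to 64.5 mm above this point. May be absent (None). Starts wedged: see the caddy.
- block_yellow_c (a point): yellow heating block: bare aluminium block 80 x 50 x 45 mm (x, y, z), small dark wells in its top, 0.2 to 0.4 kg; this point is its centre, z out of its top, x along its length. An upright yellow grip, 30 x 14 x 42 mm (x, y, z), stands on the middle of the top, 22.5 to 64.5 mm above this point. May be absent (None). Starts wedged: see the caddy.
- block_green_c (a point): green heating block: bare aluminium block 80 x 50 x 45 mm (x, y, z), small dark wells in its top, 0.2 to 0.4 kg; this point is its centre, z out of its top, x along its length. An upright green grip, 30 x 14 x 42 mm (x, y, z), stands on the middle of the top, 22.5 to 64.5 mm above this point. May be absent (None). Starts wedged: see the caddy.
- caddy: fixed blue caddy, 111 x 229 mm (x, y), end walls 66 mm and side and dividing walls 45 mm high, origin under its centre on the worktop; three cells 92 x 57 mm (x, y) in a row along y, 76 mm apart. A wedged block is pitched 33 degrees about y, one x end up, grip leaning to the low end; pushing its raised top edge (87 mm above the worktop) with 10 to 25 N down and outward along its arc snaps it flat
- cell_0 (a point): centre of the floor of the caddy's -y cell, 6 mm above the worktop; axes as the caddy's. A bead along the top of each end wall (x ends), 57 to 63 mm above the worktop, narrows the mouth to 85 mm along x: a tilted block catches under the beads; one within about 7 degrees of level and middled within 2.5 mm along x passes
- cell_1 (a point): centre of the floor of the caddy's middle cell, 6 mm above the worktop; otherwise as cell_0. A block lying flat in a cell has its centre 22.5 mm above this floor and up to 6 mm off the cell's middle along x, 3.5 mm along y
- cell_2 (a point): centre of the floor of the caddy's +y cell, 6 mm above the worktop; otherwise as cell_0
- heater: fixed white heater, 222 x 250 mm (x, y), origin under its centre on the worktop. Rear part (x = -10 to +110 mm): dark metal plate, top 44 mm above the worktop, three pockets in a row along y, 76 mm apart. Front deck (x = -109 to -11 mm): grey, 32 mm above the worktop, timer recess on the +y side, toggle on the -y side
- pocket_0 (a point): centre of the mouth of the -y end heater pocket, level with the top of the dark plate, 44 mm above the worktop; axes as the heater's. The pocket is 84 mm (x) by 54 mm (y), 20 mm deep, flat-floored; a fully seated block has its centre 2.5 mm above this point
- pocket_1 (a point): centre of the mouth of the middle heater pocket, level with the top of the dark plate, 44 mm above the worktop; axes as the heater's. The pocket is 84 mm (x) by 54 mm (y), 20 mm deep, flat-floored; a fully seated block has its centre 2.5 mm above this point
- pocket_2 (a point): centre of the mouth of the +y end heater pocket, level with the top of the dark plate, 44 mm above the worktop; axes as the heater's. The pocket is 84 mm (x) by 54 mm (y), 20 mm deep, flat-floored; a fully seated block has its centre 2.5 mm above this point
- timer_c (a point): white lab timer, 62 x 78 x 21 mm (x, y, z), 0.075 kg, lying flat on the worktop at the start; this point is its centre, z up, y along its length
- timer_place (a point): where the timer's centre is when it lies in its recess: a rectangle 84 mm (x) by 68 mm (y) on the heater's front deck inside a black rim 6 mm high and 4 mm thick; the recess floor is 10.5 mm below this point, 32 mm above the worktop; axes as the heater's, so the timer's y goes along this x, either way round
- switch (a joint): toggle lever on the heater's front deck: 0 rad leaning to the heater's front (-x, off), 1.0 rad leaning to its back (+x, on); it stays where it is left
- switch_tip (a point): tip of the toggle lever; it moves in the heater's x-z plane on a radius of about 45 mm
Things that resemble listed ones, but are neither listed nor needed, are in the scene too. Leave any turquoise look-alike of the part that bears timer_c alone.

How it is judged:
On the way, in this order (a step that is already met when the one before it is completed fails the run):
1. every block that is here sits fully down in a heater pocket (((horizontal distance between block_red_c and pocket_0 below 0.005 m and z of block_red_c in the frame of pocket_0 below 0.006 m and angle between block_red_c's own z axis and vertical below 0.06 rad and angle between the x axis of block_red_c and the x axis of pocket_0, either way round below 0.08 rad) or (horizontal distance between block_red_c and pocket_1 below 0.005 m and z of block_red_c in the frame of pocket_1 below 0.006 m and angle between block_red_c's own z axis and vertical below 0.06 rad and angle between the x axis of block_red_c and the x axis of pocket_1, either way round below 0.08 rad) or (horizontal distance between block_red_c and pocket_2 below 0.005 m and z of block_red_c in the frame of pocket_2 below 0.006 m and angle between block_red_c's own z axis and vertical below 0.06 rad and angle between the x axis of block_red_c and the x axis of pocket_2, either way round below 0.08 rad)) and ((horizontal distance between block_yellow_c and pocket_0 below 0.005 m and z of block_yellow_c in the frame of pocket_0 below 0.006 m and angle between block_yellow_c's own z axis and vertical below 0.06 rad and angle between the x axis of block_yellow_c and the x axis of pocket_0, either way round below 0.08 rad) or (horizontal distance between block_yellow_c and pocket_1 below 0.005 m and z of block_yellow_c in the frame of pocket_1 below 0.006 m and angle between block_yellow_c's own z axis and vertical below 0.06 rad and angle between the x axis of block_yellow_c and the x axis of pocket_1, either way round below 0.08 rad) or (horizontal distance between block_yellow_c and pocket_2 below 0.005 m and z of block_yellow_c in the frame of pocket_2 below 0.006 m and angle between block_yellow_c's own z axis and vertical below 0.06 rad and angle between the x axis of block_yellow_c and the x axis of pocket_2, either way round below 0.08 rad)) and ((horizontal distance between block_green_c and pocket_0 below 0.005 m and z of block_green_c in the frame of pocket_0 below 0.006 m and angle between block_green_c's own z axis and vertical below 0.06 rad and angle between the x axis of block_green_c and the x axis of pocket_0, either way round below 0.08 rad) or (horizontal distance between block_green_c and pocket_1 below 0.005 m and z of block_green_c in the frame of pocket_1 below 0.006 m and angle between block_green_c's own z axis and vertical below 0.06 rad and angle between the x axis of block_green_c and the x axis of pocket_1, either way round below 0.08 rad) or (horizontal distance between block_green_c and pocket_2 below 0.005 m and z of block_green_c in the frame of pocket_2 below 0.006 m and angle between block_green_c's own z axis and vertical below 0.06 rad and angle between the x axis of block_green_c and the x axis of pocket_2, either way round below 0.08 rad))), for 0.3 s.
2. the heater's toggle is switched on (value of joint switch above 0.85 rad), for 0.2 s.
At the end, for the whole second after the job is handed in: every block present is at rest in a heater pocket, within 5 mm of its centre, within 3.5 mm of fully down, level within 0.06 rad and square within 0.08 rad; the timer is at rest flat in its recess (within 7 mm of its place, 4 mm in height and 0.06 rad); the toggle stands at more than 0.85 rad (all of step 1 and horizontal distance between timer_c and timer_place below 0.007 m and z of timer_c in the frame of timer_place below 0.004 m and angle between timer_c's own z axis and vertical below 0.06 rad and value of joint switch above 0.85 rad and linear speed of each of block_red, block_yellow, block_green, timer below 0.02 m/s); the robot touches nothing.
It fails at once if a block is dragged out of the caddy still tilted by more than 0.4 rad ((angle between block_red_c's own z axis and vertical above 0.4 rad and z of block_red_c in the frame of caddy above 0.075 m and horizontal distance between block_red_c and caddy below 0.13 m) or (angle between block_yellow_c's own z axis and vertical above 0.4 rad and z of block_yellow_c in the frame of caddy above 0.075 m and horizontal distance between block_yellow_c and caddy below 0.13 m) or (angle between block_green_c's own z axis and vertical above 0.4 rad and z of block_green_c in the frame of caddy above 0.075 m and horizontal distance between block_green_c and caddy below 0.13 m)).
Of block_red, block_yellow, block_green only 2 to 3 are there at a start; the rules pass over those that are not, and their reading is None.
At some moment in a run one of timer may be knocked a few centimetres aside while the robot is not near it.
It also fails if it takes over 210 s, if anything falls off the work surface, if the arm or the gripper's body presses on something with over 40 N, if the wrist force passes 120 N, or if a joint passes its speed limit or range.

## Working session

There is one attempt and no reset: what is moved stays moved. The work goes in short steps, Python scripts to look and compute and a tool call to move; the robot and the scene stay as the last step left them, time stands still between calls to the robot, and variables do not carry over. Pictures are saved under pics/ and viewed, and the job is handed in when it is done.

Besides the shell and the picture viewer there is one more tool, called after ">>>" in YAML: its name, and indented under it one key for each argument. carry_out: Moves the arm, as the interface text tells. Its arguments: {"type":"object","properties":{"commands":{"type":"string"},"squeeze":{"type":"number"}},"required":["commands"]}

```bash
mkdir -p pics; ls; python3 - <<'E'
from bench import telemetry, cams, workorder, manip
import cv2
print(telemetry.get_state())
for n in ("scene","top"):
    im=cams.grab_frame(n); cv2.imwrite(f"pics/{n}0.png",im[:,:,::-1]); print(n,cams.get_calibration(n))
print([a for a in dir(manip) if a[0]!='_'])
E
```

```text
pics
{'clock': 0.0, 'joint_pos': array([-1.48131718e+00,  1.81479163e-01,  1.60796921e+00, -3.47104217e-06,
        1.35377475e+00, -2.06288917e-01]), 'joint_vel': array([-9.57900153e-04,  9.71179737e-04, -1.17777582e-03,  1.25518466e-05,
        4.57106885e-04,  3.75007470e-04]), 'effort': array([ 1.47005894e-04, -4.33869481e+01, -3.41848826e+01,  7.02634896e-02,
        3.84534232e-02, -8.81373489e-05]), 'eef_pos': array([ 0.16757614, -0.5495394 ,  0.25686364]), 'tool_rot': array([-8.13939950e-04,  9.89084687e-01,  1.47345912e-01,  4.58947970e-05]), 'contact_force': array([ 0.17281748, -0.39123336,  0.219615  ]), 'ft_torque': array([ 0.01066399, -0.02427996,  0.03167666]), 'opening': 0.996432578946677}
scene {'fx': 346.57910193307305, 'fy': 346.57910193307305, 'cx': 254.43339818730846, 'cy': 189.08833372641618, 'k1': -0.06111200707357666, 'R': array([[-0.85232349, -0.52294128, -0.00878011],
       [-0.187197  ,  0.32069515, -0.92849981],
       [ 0.48836662, -0.78973859, -0.37122905]]), 't': array([0.51062041, 0.18309397, 0.7958351 ])}
top {'fx': 384.0746398496444, 'fy': 384.0746398496444, 'cx': 258.8708514582491, 'cy': 193.08985921864996, 'k1': -0.025629794746739445, 'R': array([[-0.01249138, -0.99989021, -0.00797065],
       [-0.99723648,  0.01304125, -0.07313912],
       [ 0.07323504,  0.00703502, -0.9972899 ]]), 't': array([0.06941778, 0.55444282, 1.03677   ])}
['IKError', 'tip_reach']
```

View pics/scene0.png

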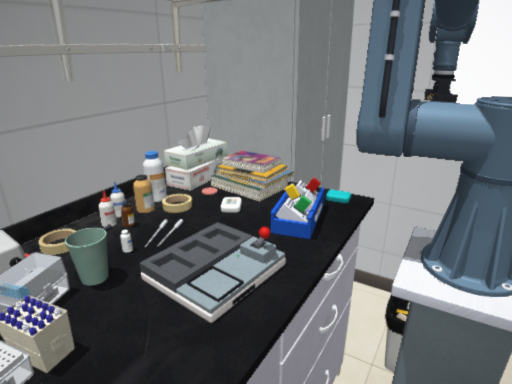

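View pics/top0.png

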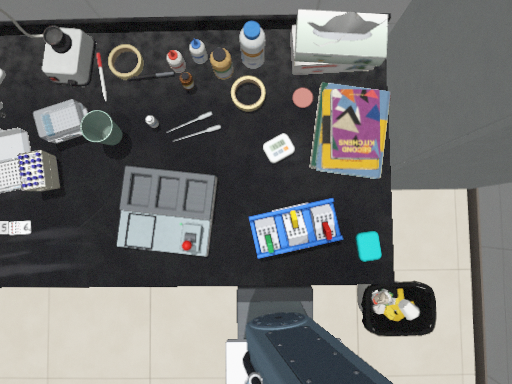

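The scene camera shows the heater at about (213,265) and the caddy at (298,210). In the top camera the heater is near (167,212), the caddy near (295,228) with green, yellow and red blocks, and the white timer at (278,148). The turquoise decoy is at (369,246). Next I'll enlarge crops.

```bash
cat > h.py <<'E'
import numpy as np, cv2
from bench import telemetry, cams
from scipy.optimize import least_squares
from scipy.spatial.transform import Rotation as Ro
C={n:cams.get_calibration(n) for n in("scene","top")}
def proj(n,X):
    c=C[n]; X=np.atleast_2d(X); p=X@c["R"].T+c["t"]; s=p[:,:2]/p[:,2:]
    r2=(s**2).sum(1,keepdims=True); s=s*(1+c["k1"]*r2)
    return s*[c["fx"],c["fy"]]+[c["cx"],c["cy"]]
def ray(n,uv):
    c=C[n]; d=(np.array(uv,float)-[c["cx"],c["cy"]])/[c["fx"],c["fy"]]; s=d.copy()
    for _ in range(20): s=d/(1+c["k1"]*(s@s))
    o=-c["R"].T@c["t"]; return o,c["R"].T@np.array([s[0],s[1],1.])
def atz(n,uv,z):
    o,d=ray(n,uv); return o+d*(z-o[2])/d[2]
def tri(a,b):
    r=least_squares(lambda X:np.r_[proj("scene",X)[0]-a,proj("top",X)[0]-b],np.r_[atz("top",b,0.05)])
    return r.x,r.fun
def tool():
    s=telemetry.get_state(); q=s["tool_rot"]; return s["eef_pos"],Ro.from_quat([q[1],q[2],q[3],q[0]]).as_matrix(),s
def crop(im,name,x0,y0,x1,y1,k):
    cv2.imwrite("pics/"+name,cv2.resize(im[y0:y1,x0:x1,::-1],None,fx=k,fy=k,interpolation=cv2.INTER_CUBIC))
E
python3 - <<'E'
import cv2
from h import *
t=cv2.imread("pics/top0.png")[:,:,::-1]; s=cv2.imread("pics/scene0.png")[:,:,::-1]
crop(t,"t_heat.png",110,160,222,262,7)
crop(t,"t_cad.png",240,125,350,265,4)
crop(s,"s_cad.png",215,170,355,240,5)
crop(s,"s_heat.png",135,215,295,320,5)
E
```

```text
(no output)
```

View pics/t_heat.png

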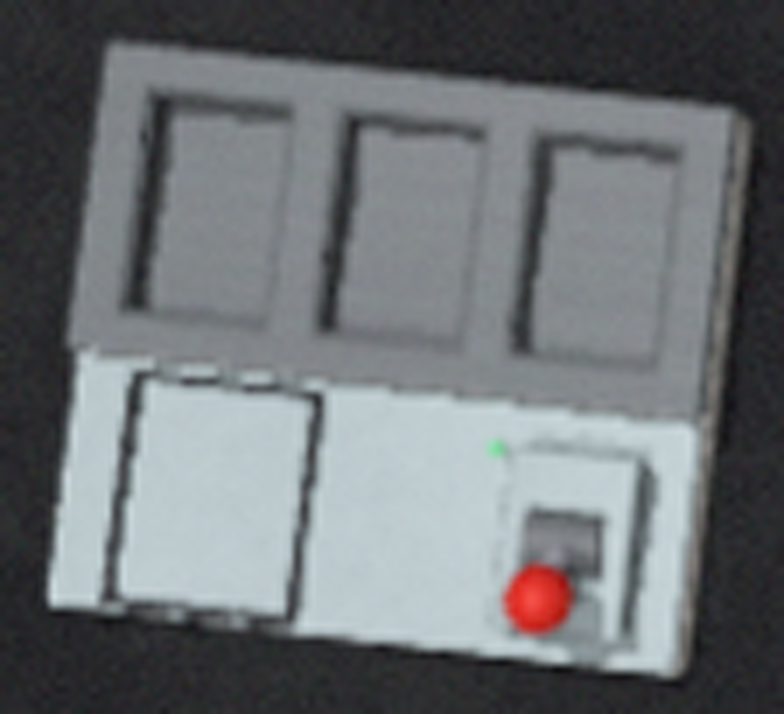

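View pics/t_cad.png

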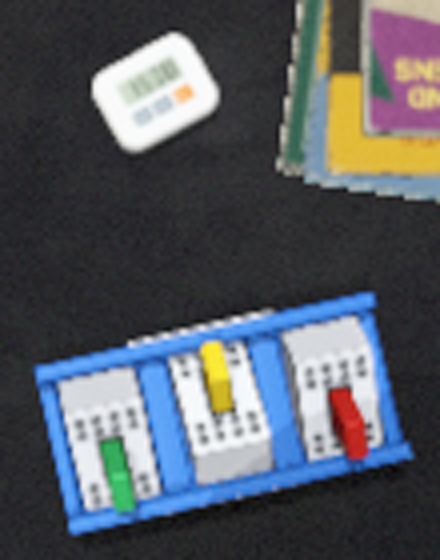

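View pics/s_cad.png

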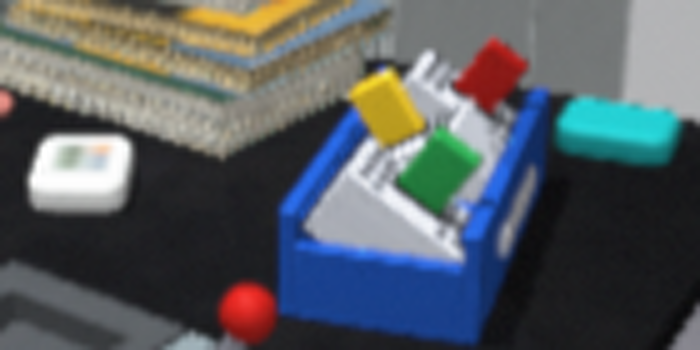

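View pics/s_heat.png

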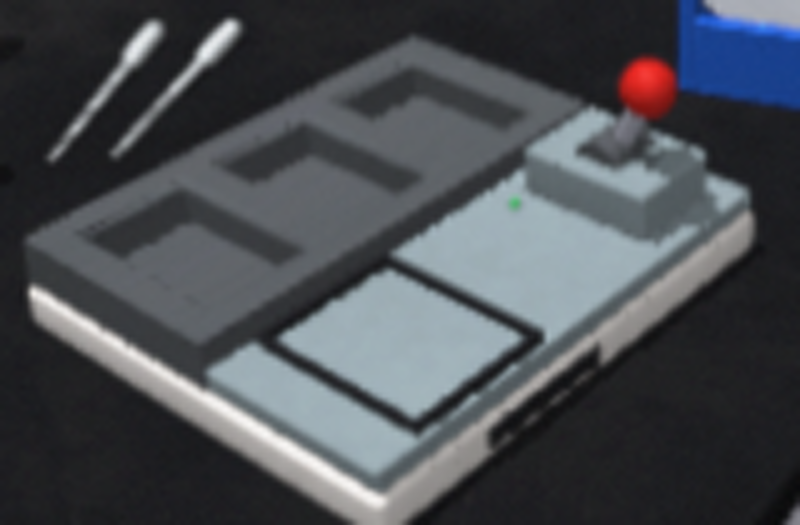

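```bash
cat >> h.py <<'E'
def fit(obs,x0,free_z=True):
    # obs: list of (cam, uv, local xyz mm)
    def f(p):
        c,s=np.cos(p[2]),np.sin(p[2]); r=[]
        for n,uv,l in obs:
            l=np.array(l)/1000; X=np.array([p[0]+c*l[0]-s*l[1],p[1]+s*l[0]+c*l[1],l[2]+p[3]*free_z])
            r.append(proj(n,X)[0]-uv)
        return np.ravel(r)
    return least_squares(f,list(x0)+[0],loss="soft_l1")
def T(L,k,ox,oy): return [((u+.5)/k-.5+ox,(v+.5)/k-.5+oy) for u,v in L]
E
cat > fit0.py <<'E'
from h import *
m=[(110,125,44),(110,-125,44),(-10,-125,44),(-10,125,44)]
def pk(y): return [(50+42+0,y+27,44),(50+42,y-27,44),(50-42,y-27,44),(50-42,y+27,44)]
top=T([(108,42),(735,110),(697,418),(70,345),(152,92),(295,105),(270,328),(124,308),(347,112),(488,128),(463,350),(318,333),(540,132),(684,150),(660,368),(510,352)],7,110,160)
sc=T([(25,240),(415,37),(585,102),(203,348)],5,135,215)
for mode in("both","top","scene"):
    ob=[("top",u,l) for u,l in zip(top,m+pk(76)+pk(0)+pk(-76))]*(mode!="scene")+[("scene",u,l) for u,l in zip(sc,m)]*(mode!="top")
    r=fit(ob,[.45,.24,0],mode=="both"); print("heater",mode,r.x.round(4)); 
    if mode=="both":print(r.fun.reshape(-1,2).round(1).tolist())
ct=T([(37,367),(373,292),(413,458),(72,535)],4,240,125)
cm=[(55.5,114.5,66),(55.5,-114.5,66),(-55.5,-114.5,66),(-55.5,114.5,66)]
cs=T([(283,207),(280,313),(477,345),(547,92),(490,205)],5,215,170)
csm=[cm[0],(55.5,114.5,0),(-55.5,114.5,0),cm[2],cm[3]]
for mode in("both","top","scene"):
    ob=[("top",u,l) for u,l in zip(ct,cm)]*(mode!="scene")+[("scene",u,l) for u,l in zip(cs,csm)]*(mode!="top")
    r=fit(ob,[.45,-.1,0],mode=="both"); print("caddy",mode,r.x.round(4)); 
    if mode=="both":print(r.fun.reshape(-1,2).round(1).tolist())
# recess rim
for uv in T([(140,378),(318,395),(293,615),(112,600)],7,110,160): print("rim",atz("top",uv,.035).round(4))
print("ball",tri(T([(648,88)],5,135,215)[0],T([(539,598)],7,110,160)[0]))
print("timer corners",[atz("top",u,.021).round(4) for u in T([(95,92),(178,32),(220,95),(137,153)],4,240,125)])
print("timer tri",tri(T([(82,158)],5,215,170)[0],T([(157,92)],4,240,125)[0]))
E
python3 fit0.py
```

```text
heater both [ 0.5094  0.3159 -0.1181 -0.0014]
[[-0.3, 0.1], [1.0, -0.1], [1.4, 0.0], [-0.7, 0.6], [0.5, 0.3], [-0.4, 0.5], [-0.7, -0.6], [0.5, 0.1], [0.2, 0.3], [-0.3, 0.1], [-0.5, -0.8], [0.5, -0.5], [0.3, 0.4], [-0.5, -0.1], [-0.7, -0.4], [0.9, -0.2], [-0.6, 0.4], [0.5, -0.3], [1.3, 0.0], [-0.7, -0.0]]
heater top [ 0.5093  0.3159 -0.1222  0.    ]
heater scene [ 0.5085  0.3164 -0.1068  0.    ]
caddy both [ 4.598e-01 -3.300e-02  2.109e-01  2.000e-04]
[[-0.6, 0.4], [0.3, -0.2], [0.3, -0.4], [0.0, -0.0], [-0.2, -0.2], [0.2, 0.1], [0.3, -0.0], [1.1, -1.7], [-1.0, 5.9]]
caddy top [ 0.4597 -0.033   0.2063  0.    ]
caddy scene [ 0.4618 -0.0338  0.2272  0.    ]
rim [0.503  0.4146 0.035 ]
rim [0.4956 0.345  0.035 ]
rim [0.4109 0.3542 0.035 ]
rim [0.4174 0.4246 0.035 ]
ball (array([0.42036528, 0.24746035, 0.09455247]), array([ 0.16114174,  0.00820424, -0.09021087, -0.16073677]))
timer corners [array([0.6817, 0.0482, 0.021 ]), array([ 0.7231, -0.0101,  0.021 ]), array([ 0.6784, -0.0384,  0.021 ]), array([0.6385, 0.0198, 0.021 ])]
timer tri (array([0.68232892, 0.00571579, 0.01935117]), array([ 0.45621571,  0.05218642, -0.21494067, -0.33205442]))
```

```bash
cat > fit1.py <<'E'
from h import *
import fit0
top,m,pk=fit0.top,fit0.m,fit0.pk
ob=[("top",u,l) for u,l in zip(top[4:],pk(76)+pk(0)+pk(-76))]
r=fit(ob,[.5,.3,0],False); print("pockets only",r.x.round(4))
H=r.x
def W(p,l):
    c,s=np.cos(p[2]),np.sin(p[2]); l=np.array(l)/1000; return np.array([p[0]+c*l[0]-s*l[1],p[1]+s*l[0]+c*l[1],l[2]])
import sys
H=np.array([.5094,.3159,-.120]); K=np.array([.4598,-.033,.2085])
def over(n,src,out,x0,y0,x1,y1,k):
    im=cv2.imread(src)[y0:y1,x0:x1]; im=cv2.resize(im,None,fx=k,fy=k,interpolation=cv2.INTER_CUBIC)
    def poly(p,L,col):
        P=np.array([(proj(n,W(p,l))[0]-[x0,y0]+.5)*k-.5 for l in L]); cv2.polylines(im,[np.int32(P*8)],True,col,1,cv2.LINE_AA,3)
    for q in (pk(76),pk(0),pk(-76),m): poly(H,q,(0,255,255))
    poly(K,fit0.cm,(0,255,255)); poly(K,[(x,y,0) for x,y,z in fit0.cm],(255,0,255))
    for y in(-76,0,76): poly(K,[(46,y+28.5,45),(46,y-28.5,45),(-46,y-28.5,45),(-46,y+28.5,45)],(0,255,0))
    cv2.imwrite(out,im)
over("top","pics/top0.png","pics/ov_t.png",110,160,350,265,3.3)
over("scene","pics/scene0.png","pics/ov_s.png",135,170,355,320,3.6)
E
python3 fit1.py | grep only
```

```text
pockets only [ 0.5092  0.3156 -0.1208  0.    ]
```

View pics/ov_t.png

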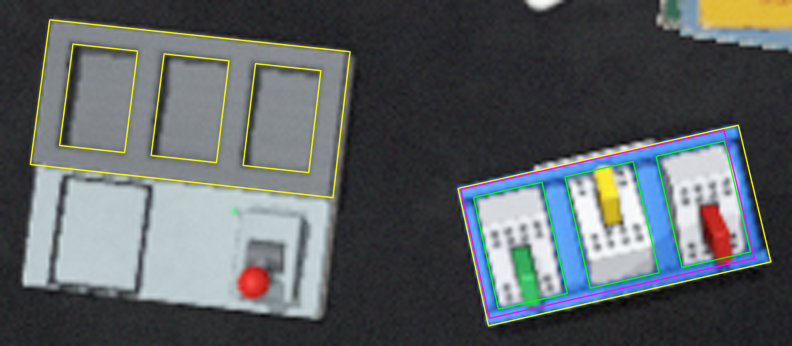

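View pics/ov_s.png

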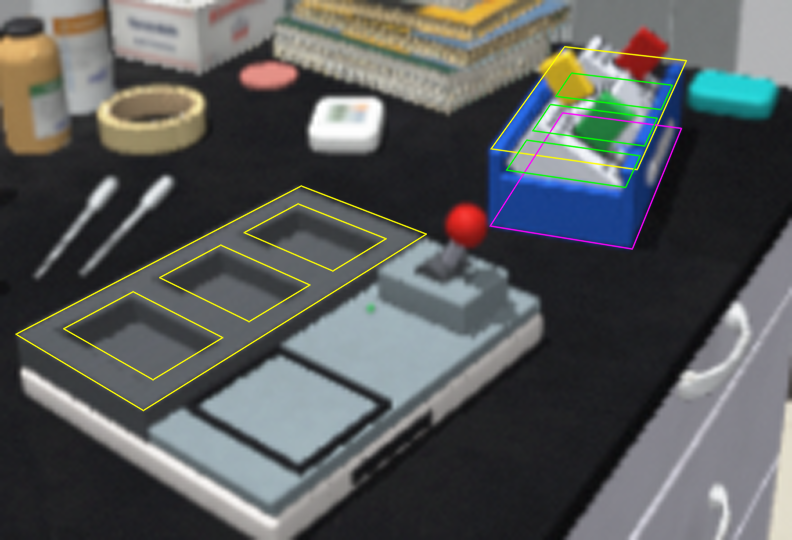

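```bash
cat >> h.py <<'E'
H=np.array([.5094,.3158,-.1205]); K=np.array([.4598,-.033,.2085])
def W(p,l):
    c,s=np.cos(p[2]),np.sin(p[2]); l=np.array(l,float)/1000; return np.array([p[0]+c*l[0]-s*l[1],p[1]+s*l[0]+c*l[1],l[2]])
def L(p,X):
    c,s=np.cos(p[2]),np.sin(p[2]); d=np.array(X)[:2]-p[:2]; return np.r_[c*d[0]+s*d[1],-s*d[0]+c*d[1],X[2]]*1000
def go(P,phi=None):
    """shift (cm, tool axes) and turn (deg) from measured pose to TCP target P, tool-x yaw phi"""
    p,R,s=tool(); cur=np.arctan2(R[1,0],R[0,0]); t=0 if phi is None else -np.degrees((phi-cur+np.pi)%(2*np.pi)-np.pi)
    return (R.T@(np.array(P)-p)*100).round(2), round(t,2)
def st(fr=None):
    p,R,s=tool(); print("t %.2f"%s["clock"],"p",p.round(4),"yaw %.3f"%np.arctan2(R[1,0],R[0,0]),"F",s["contact_force"].round(1),"op %.3f"%s["opening"], "" if fr is None else L(fr,p).round(1))
E
python3 - <<'E'
from h import *
for n,a in dict(g=[(63,408),(137,403)],y=[(195,458),(268,445)],r=[(295,360),(370,345)]).items():
    print(n,[L(K,atz("top",u,.087)).round(1) for u in T(a,4,240,125)])
for l in [(18,76,140),(-18,0,140),(18,-76,140)]:
    P=W(K,l); print(P.round(4),go(P,K[2]))
E
```

```text
g [array([ 26.1, 101.7,  87. ]), array([18.9, 54.7, 87. ])]
y [array([-23.5,  26.3,  87. ]), array([-25.6, -21.1,  87. ])]
r [array([ 23.4, -50.3,  87. ]), array([ 22.2, -99.5,  87. ])]
[0.4617 0.0451 0.14  ] (array([ 45.47, -48.29,  11.78]), np.float64(5.0))
[ 0.4422 -0.0367  0.14  ] (array([ 41.22, -41.03,  11.77]), np.float64(5.0))
[ 0.4931 -0.1036  0.14  ] (array([ 44.14, -33.15,  11.75]), np.float64(5.0))
```

>>> carry_out:
  commands: "0 45.5 -48.3 9.8 5; 0 45.5 -48.3 9.8 5; 0 45.5 -48.3 9.8 5; 0 45.5 -48.3 9.8 5; 0 45.5 -48.3 9.8 5; 0 45.5 -48.3 9.8 5; 0 45.5 -48.3 9.8 5; 0 45.5 -48.3 9.8 5; 0 45.5 -48.3 9.8 5; 0 45.5 -48.3 9.8 5"
  squeeze: 30

```text
clock: 1.1
eef_pos: [0.3875, -0.1048, 0.1845]
tool_rot: [0.0, 0.995, 0.104, 0.0]
contact_force: [1.5, -1.3, 0.1]
opening: 0.115
```

```bash
python3 - <<'E'
from h import *
st(K)
P=W(K,(18,76,140)); print(go(P,K[2]))
E
```

```text
t 1.10 p [ 0.3875 -0.1048  0.1845] yaw 0.208 F [ 1.5 -1.3  0.1] op 0.115 [-85.6 -55.3 184.5]
(array([ 10.36, -13.13,   4.45]), np.float64(-0.02))
```

>>> carry_out:
  commands: "0 10.4 -13.1 2.5 0; 0 10.4 -13.1 2.5 0; 0 10.4 -13.1 2.5 0; 0 10.4 -13.1 2.5 0; 0 10.4 -13.1 2.5 0; 0 10.4 -13.1 2.5 0; 0 10.4 -13.1 2.5 0"

```text
clock: 1.8
eef_pos: [0.4614, 0.042, 0.1597]
tool_rot: [0.0, 0.995, 0.104, -0.0]
contact_force: [-0.2, -0.0, -0.1]
opening: 0.007
```

```bash
python3 - <<'E'
from h import *
st(K)
P=W(K,(18,76,112)); print(go(P,K[2]))
E
```

```text
t 1.80 p [0.4614 0.042  0.1597] yaw 0.208 F [-0.2 -0.  -0.1] op 0.007 [ 17.1  73.1 159.7]
(array([ 0.09, -0.29,  4.77]), np.float64(-0.06))
```

>>> carry_out:
  commands: "0 0.1 -0.4 2.5 0; 0 0.1 -0.4 4.5 0; 0 0.1 -0.4 5.0 0; 0 0.1 -0.4 5.0 0; 0 0.1 -0.4 5.2 0; 0 0.1 -0.4 5.3 0; 0 0.1 -0.4 5.4 0; 0 0.1 -0.4 5.4 0"

```text
clock: 2.6
eef_pos: [0.4625, 0.0469, 0.1063]
tool_rot: [0.0, 0.995, 0.104, 0.001]
contact_force: [0.3, -0.3, 1.4]
opening: 0.003
```

```bash
python3 - <<'E'
from h import *
st(K)
s=cams.grab_frame("scene"); crop(s,"s1.png",235,130,345,240,6)
t=cams.grab_frame("top"); crop(t,"t1.png",240,190,350,265,6)
E
```

```text
t 2.60 p [0.4625 0.0469 0.1063] yaw 0.209 F [ 0.3 -0.3  1.4] op 0.003 [ 19.2  77.6 106.3]
```

View pics/s1.png

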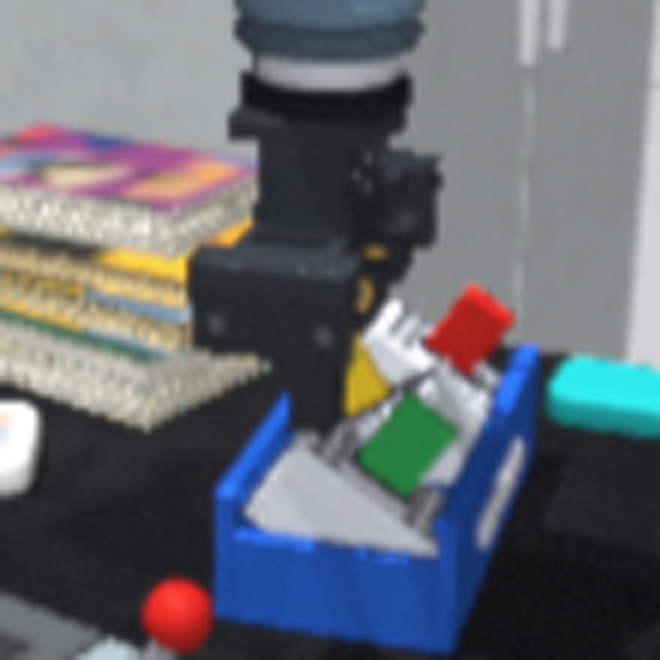

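>>> carry_out:
  commands: "0 0.15 0 0.25 0; 0 0.3 0 0.4 0; 0 0.4 0 0.55 0; 0 0.5 0 0.7 0; 0 0.6 0 0.9 0; 0 0.7 0 1.1 0; 0 0.7 0 1.1 0"

```text
clock: 3.4
eef_pos: [0.4674, 0.0487, 0.0935]
tool_rot: [-0.0, 0.995, 0.104, -0.002]
contact_force: [-0.3, 0.1, -0.2]
opening: 0.003
```

```bash
python3 - <<'E'
from h import *
st(K)
s=cams.grab_frame("scene"); crop(s,"s2.png",235,130,345,240,6)
E
```

```text
t 3.40 p [0.4674 0.0487 0.0935] yaw 0.209 F [-0.3  0.1 -0.2] op 0.003 [24.4 78.3 93.5]
```

View pics/s2.png

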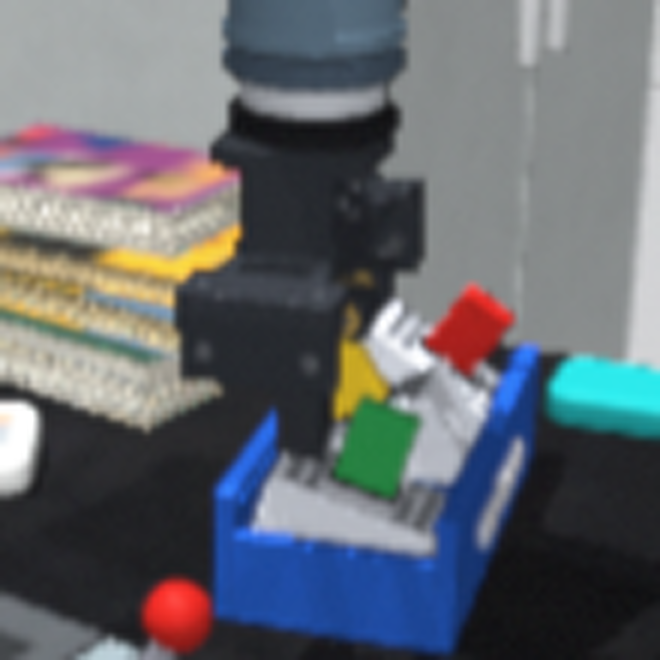

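>>> carry_out:
  commands: "0 0.2 0 0.4 0; 0 0.3 0 0.8 0; 0 0.4 0 1.2 0; 0 0.4 0 1.6 0; 0 0.45 0 2.0 0; 0 0.5 0 2.3 0; 0 0.5 0 2.4 0"

```text
clock: 4.15
eef_pos: [0.4733, 0.0496, 0.0704]
tool_rot: [-0.0, 0.995, 0.104, -0.0]
contact_force: [-3.4, 0.5, 8.1]
opening: 0.006
```

```bash
python3 - <<'E'
from h import *
st(K)
s=cams.grab_frame("scene"); crop(s,"s3.png",235,130,345,240,6)
E
```

```text
t 4.15 p [0.4733 0.0496 0.0704] yaw 0.209 F [-3.4  0.5  8.1] op 0.006 [30.3 78.  70.4]
```

View pics/s3.png

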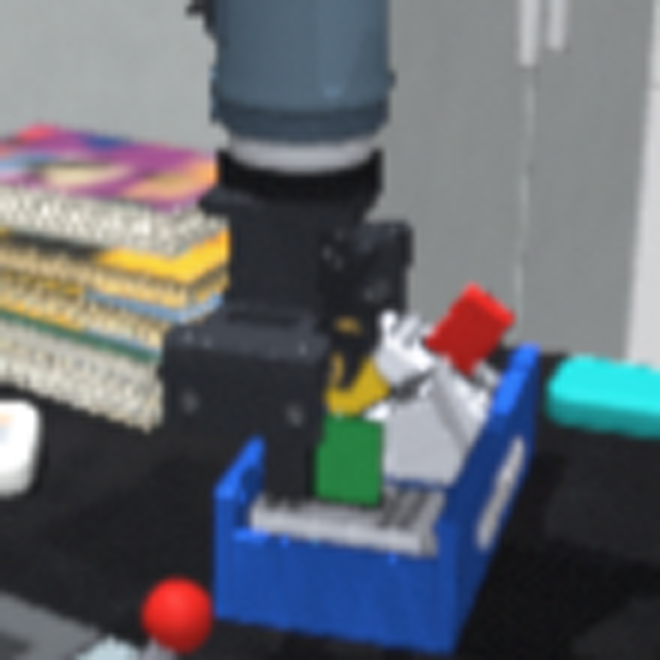

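>>> carry_out:
  commands: "0 0 0 -5 0; 0 0 0 -9 0; 0 -2.5 3.8 -9 0; 0 -4.9 7.6 -9 0; 0 -4.9 7.6 -9 0; 0 -4.9 7.6 -7 0; 0 -4.9 7.6 -4.5 0; 0 -4.9 7.6 -3.9 0; 0 -4.9 7.6 -3.7 0; 0 -4.9 7.6 -3.6 0"

```text
clock: 5.2
eef_pos: [0.4419, -0.0348, 0.1071]
tool_rot: [0.0, 0.995, 0.104, 0.0]
contact_force: [0.4, -0.6, 0.4]
opening: 0.003
```

```bash
python3 - <<'E'
from h import *
st(K)
s=cams.grab_frame("scene"); crop(s,"s4.png",235,130,345,240,6)
E
```

```text
t 5.20 p [ 0.4419 -0.0348  0.1071] yaw 0.209 F [ 0.4 -0.6  0.4] op 0.003 [-17.9   2.  107.1]
```

View pics/s4.png

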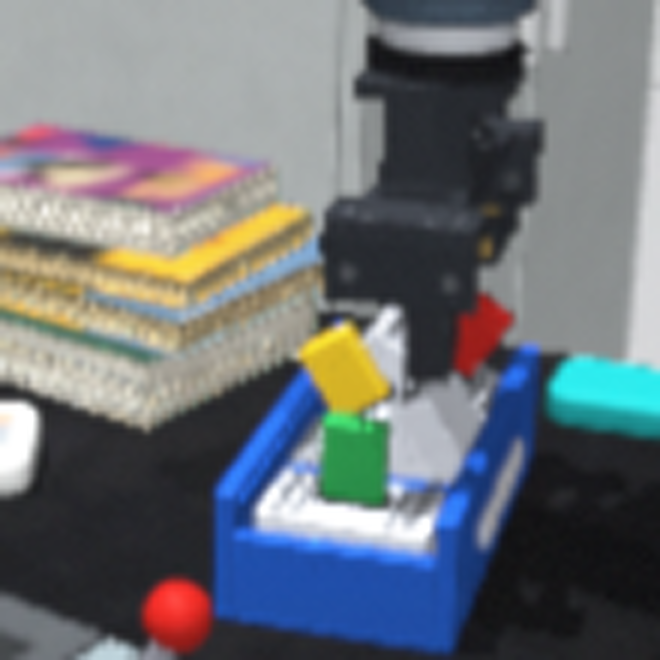

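>>> carry_out:
  commands: "0 -0.2 0 0.2 0; 0 -0.35 0 0.4 0; 0 -0.45 0 0.6 0; 0 -0.55 0 0.8 0; 0 -0.65 0 1.1 0; 0 -0.8 0 1.4 0; 0 -0.9 0 1.8 0; 0 -1.0 0 2.2 0; 0 -1.1 0 2.6 0; 0 -1.15 0 3.0 0"

```text
clock: 6.25
eef_pos: [0.4301, -0.0373, 0.0763]
tool_rot: [-0.0, 0.995, 0.104, 0.0]
contact_force: [-0.2, -0.1, -0.4]
opening: 0.004
```

>>> carry_out:
  commands: "0 -0.05 0 0.4 0; 0 -0.1 0 0.55 0; 0 -0.1 0 0.65 0; 0 -0.1 0 0.65 0"

```text
clock: 6.65
eef_pos: [0.429, -0.0375, 0.0704]
tool_rot: [-0.0, 0.995, 0.104, -0.0]
contact_force: [-3.9, 0.6, 5.1]
opening: 0.005
```

```bash
python3 - <<'E'
from h import *
st(K)
s=cams.grab_frame("scene"); crop(s,"s5.png",235,130,345,240,6)
E
```

```text
t 6.65 p [ 0.429  -0.0375  0.0704] yaw 0.209 F [-3.9  0.6  5.1] op 0.005 [-31.1   2.   70.4]
```

View pics/s5.png

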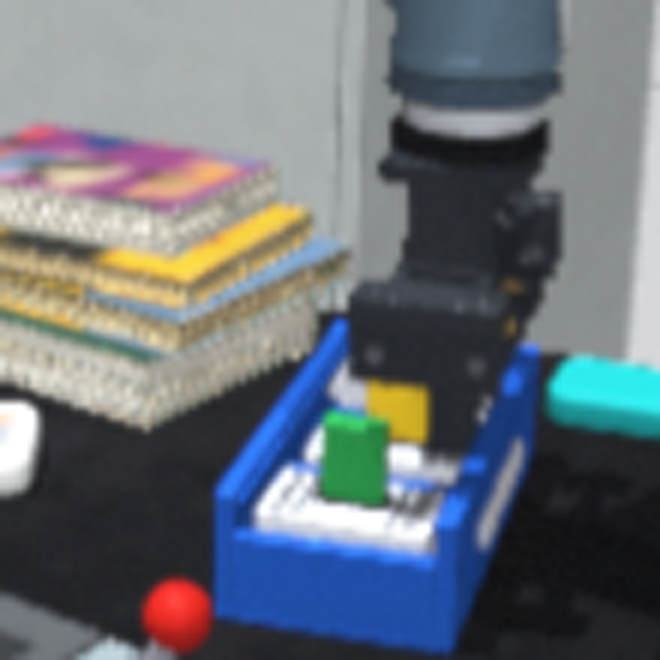

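>>> carry_out:
  commands: "0 0 0 -5 0; 0 0 0 -9 0; 0 2.5 3.8 -9 0; 0 5 7.7 -9 0; 0 5 7.7 -9 0; 0 5 7.7 -7 0; 0 5 7.7 -4.5 0; 0 5 7.7 -3.9 0; 0 5 7.7 -3.7 0; 0 5 7.7 -3.6 0"

```text
clock: 7.7
eef_pos: [0.4943, -0.1025, 0.1067]
tool_rot: [0.0, 0.995, 0.104, 0.0]
contact_force: [-0.8, 0.0, 0.4]
opening: 0.005
```

>>> carry_out:
  commands: "0 0.2 0 0.2 0; 0 0.35 0 0.4 0; 0 0.45 0 0.6 0; 0 0.55 0 0.8 0; 0 0.65 0 1.1 0; 0 0.8 0 1.4 0; 0 0.9 0 1.8 0; 0 1.0 0 2.2 0; 0 1.1 0 2.6 0; 0 1.1 0 3.0 0"

```text
clock: 8.7
eef_pos: [0.5045, -0.1001, 0.0755]
tool_rot: [-0.0, 0.995, 0.104, -0.0]
contact_force: [-0.2, -0.6, 0.8]
opening: 0.004
```

>>> carry_out:
  commands: "0 0.05 0 0.4 0; 0 0.1 0 0.55 0; 0 0.1 0 0.65 0; 0 0.1 0 0.65 0"

```text
clock: 9.1
eef_pos: [0.5053, -0.0999, 0.0704]
tool_rot: [-0.0, 0.995, 0.104, -0.001]
contact_force: [-6.5, 0.6, 11.7]
opening: 0.007
```

```bash
python3 - <<'E'
from h import *
st(K)
s=cams.grab_frame("scene"); crop(s,"s6.png",235,130,345,240,6)
E
```

```text
t 9.10 p [ 0.5053 -0.0999  0.0704] yaw 0.209 F [-6.5  0.6 11.7] op 0.007 [ 30.7 -74.9  70.4]
```

View pics/s6.png

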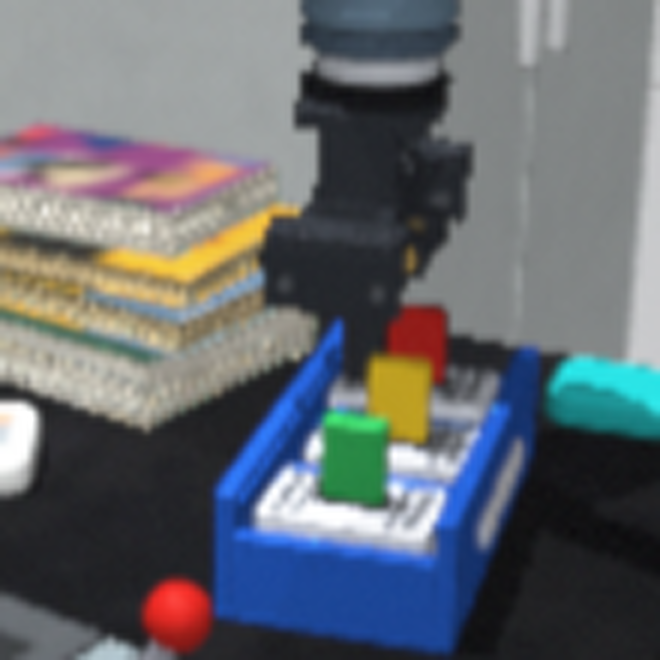

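>>> carry_out:
  commands: "0 0 0 -5 0; 0 0 0 -10 0; 0 -2 6 -12 0; 0 -3 11 -12 0; 0 -4 16 -12 0; 0 -4 18 -12 0; 0 -4 18 -12 0"

```text
clock: 9.85
eef_pos: [0.5039, -0.2893, 0.1901]
tool_rot: [0.001, 0.995, 0.102, 0.001]
contact_force: [0.6, 0.0, -0.1]
opening: 0.008
```

```bash
python3 - <<'E'
from h import *
st(K)
s=cams.grab_frame("scene"); crop(s,"s7.png",265,160,345,240,8)
t=cams.grab_frame("top"); crop(t,"t7.png",240,190,350,265,7); crop(t,"t7b.png",230,60,400,190,4)
E
```

```text
t 9.85 p [ 0.5039 -0.2893  0.1901] yaw 0.204 F [ 0.6  0.  -0.1] op 0.008 [  -9.9 -259.8  190.1]
```

View pics/s7.png

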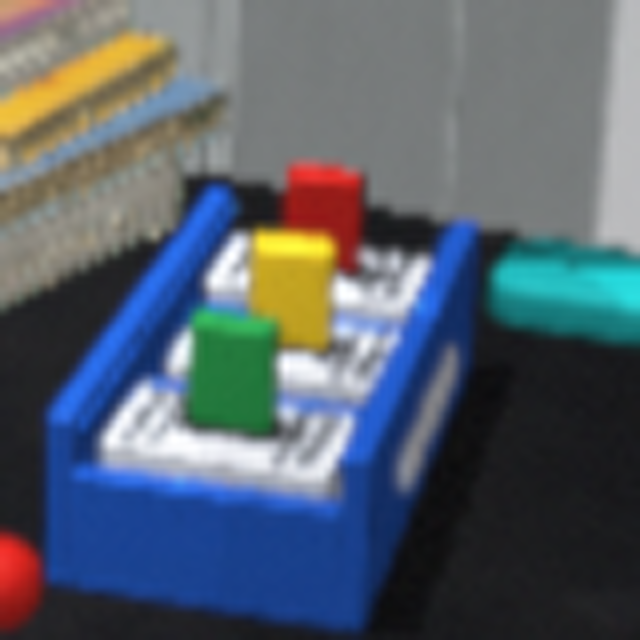

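View pics/t7.png

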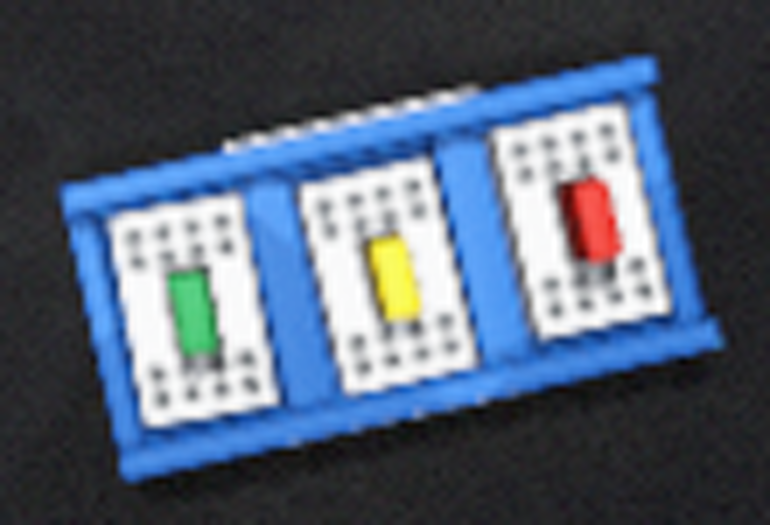

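```bash
python3 - <<'E'
from h import *
for n,g,b in [("g",(194,311),(194,310)),("y",(393,277),(388,275)),("r",(598,221),(581,221))]:
    a=T([g],7,240,190)[0]; c=T([b],7,240,190)[0]
    print(n,L(K,atz("top",a,.093)).round(1),L(K,atz("top",c,.051)).round(1))
for n,c in [("g",[(107,213),(243,195),(280,403),(145,428)]),("y",[(298,183),(432,158),(480,365),(343,395)]),("r",[(490,130),(625,103),(672,310),(537,340)])]:
    q=[atz("top",u,.051)[:2] for u in T(c,7,240,190)]; d=(q[0]+q[1]-q[2]-q[3])/2; print(n,np.linalg.norm(d),np.arctan2(d[1],d[0])-K[2])
E
```

```text
g [ 1.3 76.1 93. ] [ 0.2 75.7 51. ]
y [-2.6  2.8 93. ] [-3.  1. 51.]
r [  0.8 -74.6  93. ] [  0.8 -75.   51. ]
g 0.08104545203832456 -0.04615600274394155
y 0.08099684138412637 -0.007978314548771348
r 0.08079589933349787 -0.009726776904288054
```

```bash
python3 - <<'E'
from h import *
print(go(W(K,(0.8,76,150)),K[2]),go(W(K,(.8,76,84)),K[2]))
E
```

```text
(array([  0.96, -33.14,   3.95]), np.float64(-0.1)) (array([  0.96, -33.13,  10.55]), np.float64(-0.1))
```

>>> carry_out:
  commands: "0.45 1 -33.2 4 0; 0.45 1 -33.2 4 0; 0.45 1 -33.2 4 0; 0.45 1 -33.2 4 0; 0.45 1 -33.2 4 0; 0.45 1 -33.2 4 0; 0.45 1 -33.2 4 0; 0.45 1 -33.2 4 0; 0.45 1 -33.2 4 0; 0.45 1 -33.2 4 0"

```text
clock: 10.95
eef_pos: [0.4451, 0.0423, 0.1499]
tool_rot: [0.0, 0.995, 0.104, 0.0]
contact_force: [0.0, 0.3, 0.0]
opening: 0.444
```

```bash
python3 - <<'E'
from h import *
st(K);print(go(W(K,(.8,76,84)),K[2]))
E
```

```text
t 10.95 p [0.4451 0.0423 0.1499] yaw 0.209 F [0.  0.3 0. ] op 0.444 [  1.2  76.7 149.9]
(array([-0.05,  0.06,  6.59]), np.float64(0.03))
```

Down, close gently to centre in y, open, up, then turn for the x-grip.

>>> carry_out:
  commands: "0.45 0 0 4 0; 0.45 0 0 6.6 0; 0.45 0 0 6.6 0; 0 0 0 6.6 0; 0 0 0 6.6 0; 0 0 0 6.6 0; 0 0 0 6.6 0; 0 0 0 6.6 0"
  squeeze: 12

```text
clock: 11.75
eef_pos: [0.4461, 0.0421, 0.085]
tool_rot: [0.001, 0.995, 0.104, 0.001]
contact_force: [-1.3, -0.6, 7.9]
opening: 0.159
```

```bash
python3 - <<'E'
from h import *
st(K)
E
```

```text
t 11.75 p [0.4461 0.0421 0.085 ] yaw 0.209 F [-1.3 -0.6  7.9] op 0.159 [ 2.2 76.3 85. ]
```

>>> carry_out:
  commands: "0.45 0 0 0 0; 0.45 0 0 0 0; 0.45 0 0 0 0; 0.45 0 0 -3 0; 0.45 0 0 -3 0"

```text
clock: 12.25
eef_pos: [0.4469, 0.0423, 0.1161]
tool_rot: [0.001, 0.995, 0.104, 0.002]
contact_force: [-0.8, -0.2, 1.2]
opening: 0.449
```

```bash
python3 - <<'E'
from h import *
st(K);print(go(W(K,(1,76.3,115)),K[2]+np.pi/2))
E
```

```text
t 12.25 p [0.4469 0.0423 0.1161] yaw 0.209 F [-0.8 -0.2  1.2] op 0.449 [  3.   76.3 116.1]
(array([-0.2 , -0.  ,  0.11]), np.float64(-89.99))
```

>>> carry_out:
  commands: "0.55 -0.2 0 -1 -9; 0.55 -0.2 0 -1 -18; 0.55 -0.2 0 -1 -27; 0.55 -0.2 0 -1 -36; 0.55 -0.2 0 -1 -45; 0.55 -0.2 0 -1 -54; 0.55 -0.2 0 -1 -63; 0.55 -0.2 0 -1 -72; 0.55 -0.2 0 -1 -81; 0.55 -0.2 0 -1 -90"

```text
clock: 13.25
eef_pos: [0.4427, 0.0421, 0.123]
tool_rot: [-0.0, 0.654, 0.756, -0.0]
contact_force: [-0.4, -0.6, -0.3]
opening: 0.553
```

>>> carry_out:
  commands: "0.55 0 0 0 -4; 0.55 0 0 0 -4; 0.55 0 0 0 -4"

```text
clock: 13.55
eef_pos: [0.4428, 0.0421, 0.1232]
tool_rot: [-0.0, 0.631, 0.776, -0.0]
contact_force: [1.3, 0.1, 1.6]
opening: 0.553
```

```bash
python3 - <<'E'
from h import *
st(K);print(go(W(K,(1,76.3,85)),K[2]+np.pi/2))
E
```

```text
t 13.55 p [0.4428 0.0421 0.1232] yaw 1.776 F [1.3 0.1 1.6] op 0.553 [ -1.1  77.  123.2]
(array([-0.07,  0.22,  3.82]), np.float64(-0.17))
```

>>> carry_out:
  commands: "0.55 -0.1 0.2 2 0; 0.55 -0.1 0.2 3.8 0; 0.55 -0.1 0.2 3.8 0; 0.55 -0.1 0.2 3.8 0; 0.55 -0.1 0.2 3.8 0; 0 -0.1 0.2 3.8 0; 0 -0.1 0.2 3.8 0; 0 -0.1 0.2 3.8 0; 0 -0.1 0.2 3.8 0; 0 -0.1 0.2 3.8 0"
  squeeze: 30

```text
clock: 14.55
eef_pos: [0.4455, 0.0414, 0.0862]
tool_rot: [0.0, 0.63, 0.777, 0.0]
contact_force: [-1.1, -0.8, 5.9]
opening: 0.335
```

```bash
python3 - <<'E'
from h import *
st(K);print(go(W(K,(0,76,85)),K[2]+np.pi/2))
E
```

```text
t 14.55 p [0.4455 0.0414 0.0862] yaw 1.778 F [-1.1 -0.8  5.9] op 0.335 [ 1.4 75.7 86.2]
(array([ 0.03, -0.14,  0.11]), np.float64(-0.05))
```

>>> carry_out:
  commands: "0 0 -0.15 0 0; 0 0 -0.15 -0.5 0; 0 0 -0.15 -1 0; 0 0 -0.15 -1.5 0; 0 0 -0.15 -2.5 0; 0 0 -0.15 -3.5 0; 0 0 -0.15 -5 0; 0 0 -0.15 -7 0; 0 0 -0.15 -9 0; 0 0 -0.15 -11 0"

```text
clock: 15.55
eef_pos: [0.4436, 0.0412, 0.1972]
tool_rot: [0.0, 0.63, 0.777, 0.0]
contact_force: [0.4, 0.4, -4.0]
opening: 0.339
```

```bash
python3 - <<'E'
from h import *
st(K)
s=cams.grab_frame("scene"); crop(s,"s8.png",235,100,345,240,5)
p2=W(H,(50,76,200)); print(p2,go(p2,H[2]+np.pi/2))
E
```

```text
t 15.55 p [0.4436 0.0412 0.1972] yaw 1.778 F [ 0.4  0.4 -4. ] op 0.339 [ -0.5  75.9 197.2]
[0.56817329 0.38523847 0.2       ] (array([31.16, 19.09,  0.09]), np.float64(18.81))
```

View pics/s8.png

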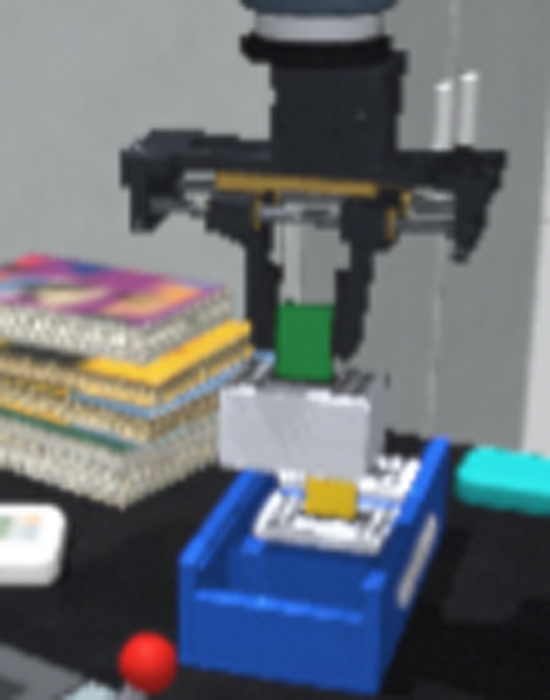

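>>> carry_out:
  commands: "0 4 2.5 0 3; 0 8 5 0 6; 0 12 7.5 0 9; 0 16 10 0 12; 0 20 12.5 0 15; 0 24 15 0 18; 0 28 17 0 18.8; 0 31.2 19.1 0 18.8; 0 31.2 19.1 0 18.8; 0 31.2 19.1 0 18.8"

```text
clock: 16.6
eef_pos: [0.5657, 0.3862, 0.1945]
tool_rot: [-0.0, 0.748, 0.664, -0.001]
contact_force: [-0.1, -0.7, -3.5]
opening: 0.336
```

```bash
python3 - <<'E'
from h import *
st(H)
s=cams.grab_frame("scene"); crop(s,"s9.png",125,130,285,310,4)
t=cams.grab_frame("top"); crop(t,"t9.png",110,130,222,262,5)
p2=W(H,(50,76,120)); print(p2,go(p2,H[2]+np.pi/2))
E
```

```text
t 16.60 p [0.5657 0.3862 0.1945] yaw 1.452 F [-0.1 -0.7 -3.5] op 0.336 [ 47.4  76.7 194.5]
[0.56817329 0.38523847 0.12      ] (array([0.08, 0.23, 7.51]), np.float64(-0.03))
```

View pics/s9.png

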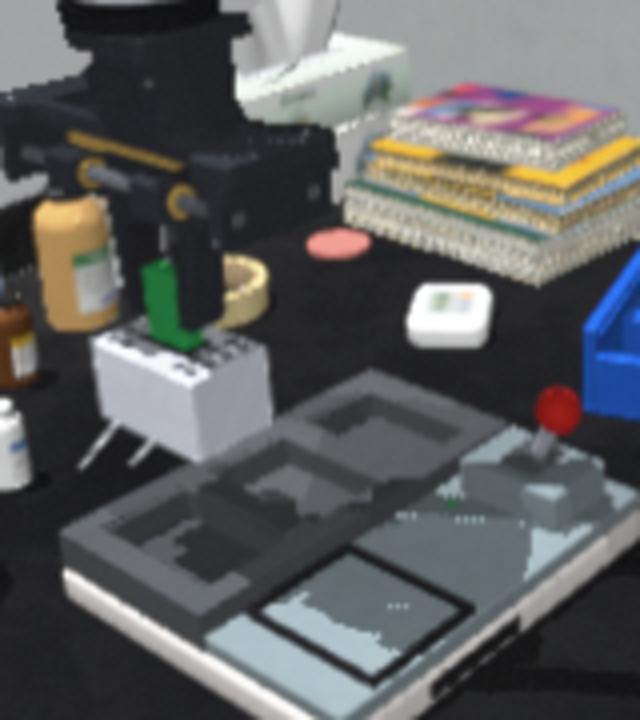

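View pics/t9.png

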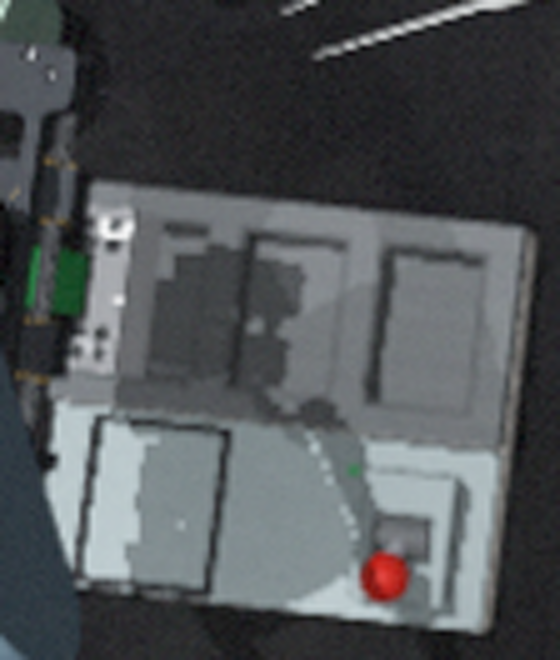

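>>> carry_out:
  commands: "0 0.1 0.25 3 0; 0 0.1 0.25 5.5 0; 0 0.1 0.25 6.4 0; 0 0.1 0.25 6.6 0; 0 0.1 0.25 6.6 0; 0 0.1 0.25 6.6 0"

```text
clock: 17.3
eef_pos: [0.57, 0.3867, 0.1316]
tool_rot: [0.0, 0.749, 0.663, 0.001]
contact_force: [1.0, -0.3, -4.2]
opening: 0.336
```

```bash
python3 - <<'E'
from h import *
st(H)
s=cams.grab_frame("scene"); crop(s,"s10.png",125,180,235,300,6)
t=cams.grab_frame("top"); crop(t,"t10.png",110,160,190,220,8)
p2=W(H,(50,76,120)); print(p2,go(p2,H[2]+np.pi/2))
E
```

```text
t 17.30 p [0.57   0.3867 0.1316] yaw 1.450 F [ 1.  -0.3 -4.2] op 0.336 [ 51.6  77.6 131.6]
[0.56817329 0.38523847 0.12      ] (array([-0.18, -0.14,  1.14]), np.float64(-0.01))
```

View pics/s10.png

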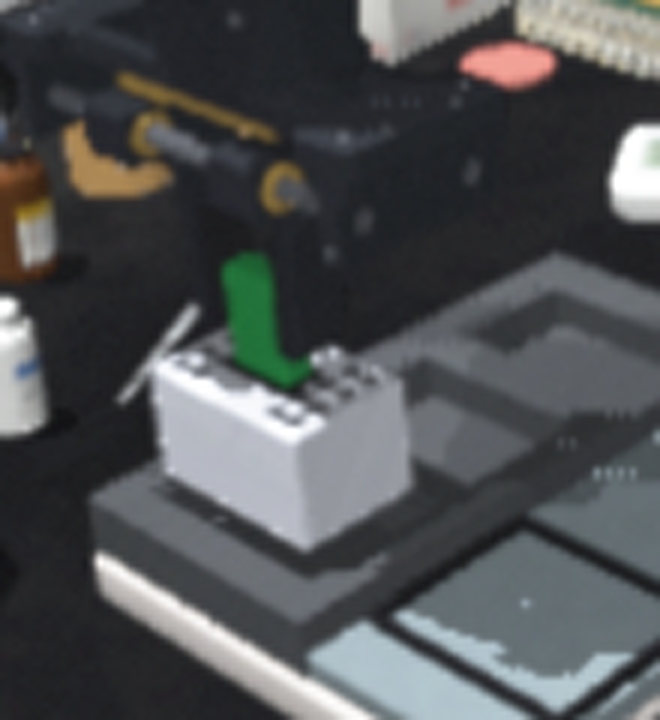

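View pics/t10.png

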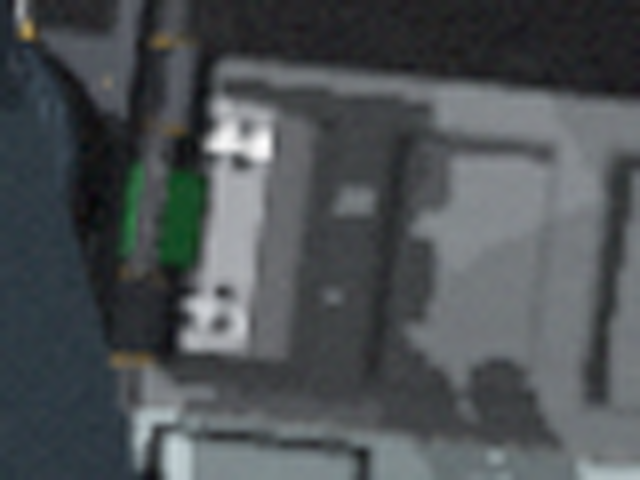

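>>> carry_out:
  commands: "0 -0.15 -0.15 0.5 0; 0 -0.15 -0.15 0.5 0; 0 -0.15 -0.15 0.5 0; 0 -0.15 -0.15 0.5 0; 0 -0.15 -0.15 0.5 0"

```text
clock: 17.9
eef_pos: [0.5672, 0.3853, 0.1247]
tool_rot: [-0.0, 0.748, 0.663, -0.0]
contact_force: [0.7, -0.1, -3.2]
opening: 0.338
```

```bash
cat >> h.py <<'E'
def block_over(n,out,x0,y0,x1,y1,k,dz=.0577,pocket=76):
    im=cams.grab_frame(n); im=cv2.resize(im[y0:y1,x0:x1,::-1],None,fx=k,fy=k,interpolation=cv2.INTER_CUBIC)
    p,R,s=tool(); yaw=np.arctan2(R[1,0],R[0,0])-np.pi/2
    B=np.array([p[0],p[1],yaw]); zc=(p[2]-dz)*1000
    def poly(f,Ls,col):
        P=np.array([(proj(n,W(f,l))[0]-[x0,y0]+.5)*k-.5 for l in Ls]); cv2.polylines(im,[np.int32(P*8)],True,col,1,cv2.LINE_AA,3)
    for z in(-22.5,22.5): poly(B,[(40,25,zc+z),(40,-25,zc+z),(-40,-25,zc+z),(-40,25,zc+z)],(0,255,0))
    poly(H,[(92,pocket+27,44),(92,pocket-27,44),(8,pocket-27,44),(8,pocket+27,44)],(0,255,255))
    poly(H,[(110,125,44),(110,-125,44),(-10,-125,44),(-10,125,44)],(0,255,255))
    cv2.imwrite("pics/"+out,im)
E
python3 - <<'E'
from h import *
st(H); block_over("scene","s11.png",125,180,235,300,6); st(H)
print(go(W(H,(50,76,120)),H[2]+np.pi/2))
E
```

```text
t 17.90 p [0.5672 0.3853 0.1247] yaw 1.450 F [ 0.7 -0.1 -3.2] op 0.338 [ 49.1  75.9 124.7]
t 17.95 p [0.5673 0.3852 0.1247] yaw 1.450 F [ 0.5 -0.1 -3.4] op 0.338 [ 49.1  75.9 124.7]
(array([0.01, 0.09, 0.47]), np.float64(-0.0))
```

View pics/s11.png

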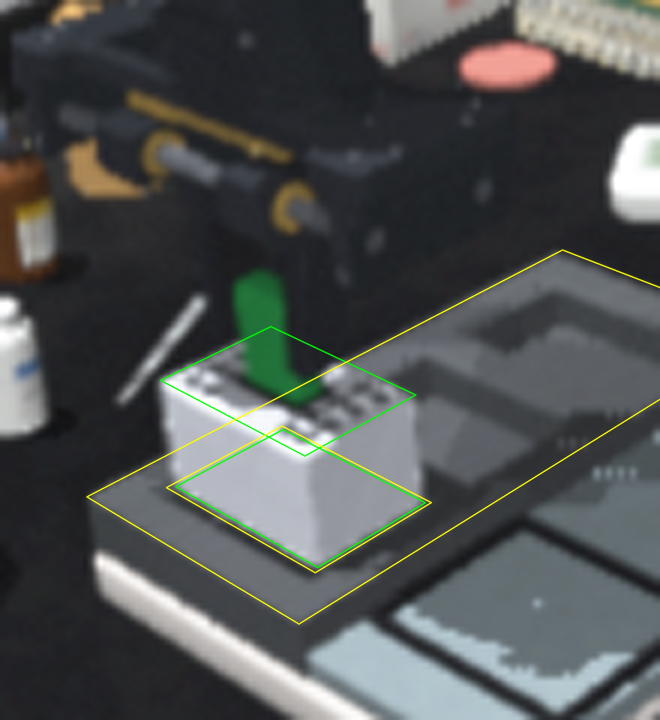

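>>> carry_out:
  commands: "0 0 0.1 0.2 0; 0 0 0.1 0.4 0; 0 0 0.1 0.6 0; 0 0 0.1 0.8 0; 0 0 0.1 1.0 0; 0 0 0.1 1.0 0"

```text
clock: 18.55
eef_pos: [0.568, 0.385, 0.1142]
tool_rot: [-0.0, 0.748, 0.663, -0.0]
contact_force: [-0.5, -0.3, -3.8]
opening: 0.335
```

```bash
python3 - <<'E'
from h import *
st(H); block_over("scene","s12.png",125,180,235,300,6)
E
```

```text
t 18.55 p [0.568  0.385  0.1142] yaw 1.450 F [-0.5 -0.3 -3.8] op 0.335 [ 49.9  75.7 114.2]
```

View pics/s12.png

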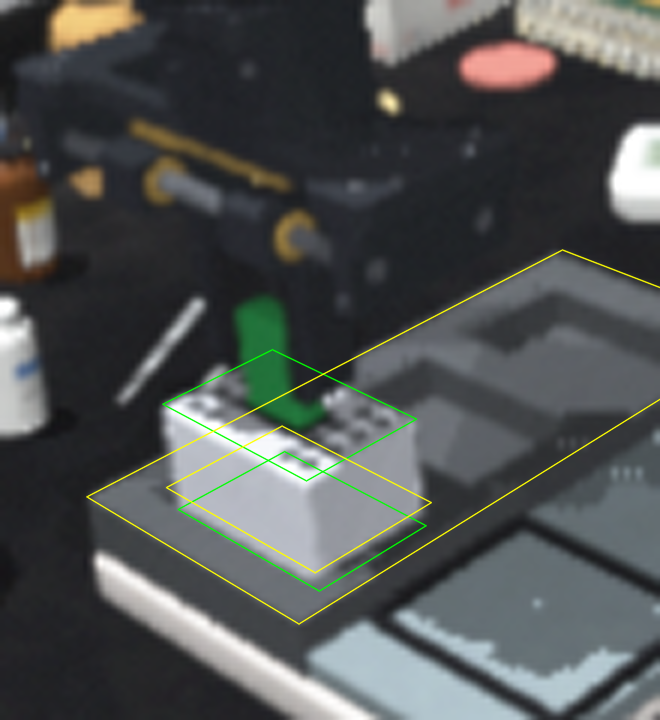

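>>> carry_out:
  commands: "0 0 0 0.2 0; 0 0 0 0.3 0; 0 0 0 0.4 0; 0 0 0 0.5 0; 0 0 0 0.5 0"

```text
clock: 19.1
eef_pos: [0.5682, 0.385, 0.1095]
tool_rot: [-0.0, 0.748, 0.663, -0.0]
contact_force: [0.1, 0.3, -4.4]
opening: 0.334
```

```bash
python3 - <<'E'
from h import *
st(H); block_over("scene","s13.png",125,180,235,300,6)
E
```

```text
t 19.10 p [0.5682 0.385  0.1095] yaw 1.450 F [ 0.1  0.3 -4.4] op 0.334 [ 50.   75.8 109.5]
```

View pics/s13.png

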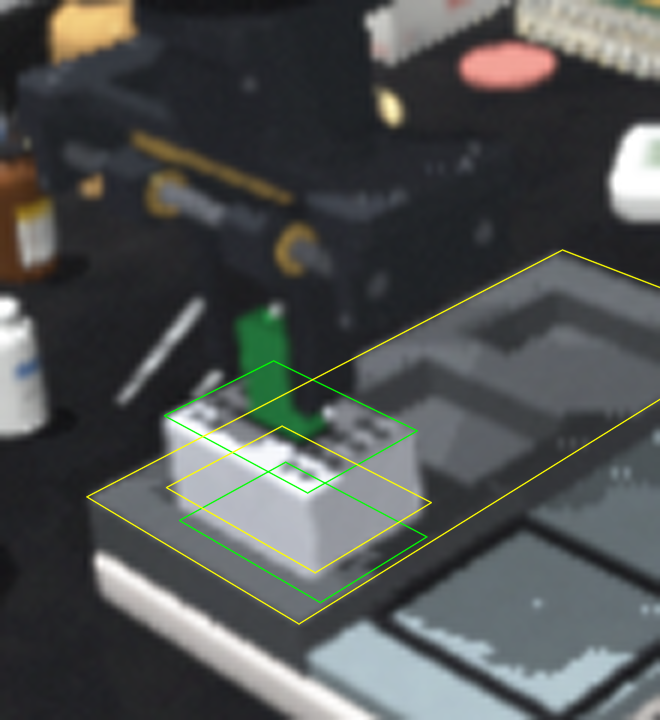

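>>> carry_out:
  commands: "0 0 0 0.2 0; 0 0 0 0.3 0; 0 0 0 0.4 0; 0 0 0 0.5 0; 0 0 0 0.6 0; 0 0 0 0.6 0; 0 0 0 0.6 0"

```text
clock: 19.85
eef_pos: [0.5684, 0.3851, 0.1046]
tool_rot: [0.0, 0.748, 0.663, 0.0]
contact_force: [-4.6, -1.5, 5.6]
opening: 0.337
```

```bash
python3 - <<'E'
from h import *
st(H); block_over("scene","s14.png",125,180,235,300,6)
E
```

```text
t 19.85 p [0.5684 0.3851 0.1046] yaw 1.450 F [-4.6 -1.5  5.6] op 0.337 [ 50.2  75.9 104.6]
```

View pics/s14.png

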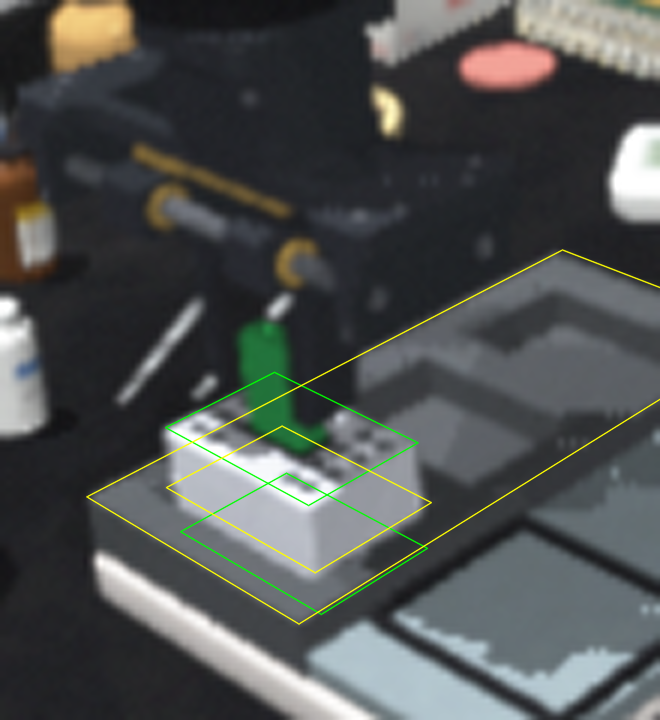

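>>> carry_out:
  commands: "0.55 0 0 -0.1 0; 0.55 0 0 -0.1 0; 0.55 0 0 -0.1 0; 0.55 0 0 -3 0; 0.55 0 0 -6 0; 0.55 0 0 -10 0; 0.55 0 0 -10 0"

```text
clock: 20.6
eef_pos: [0.5715, 0.3867, 0.2109]
tool_rot: [0.002, 0.748, 0.663, 0.006]
contact_force: [0.8, 1.0, 0.6]
opening: 0.551
```

```bash
python3 - <<'E'
from h import *
st(H);p=W(K,(-2.8,2.3,180)); print(go(p,K[2]))
E
```

```text
t 20.60 p [0.5715 0.3867 0.2109] yaw 1.450 F [0.8 1.  0.6] op 0.551 [ 53.2  77.9 210.9]
(array([-42.9 ,  -6.42,   2.76]), np.float64(71.15))
```

>>> carry_out:
  commands: "0.45 -4.8 -0.7 2.8 8; 0.45 -9.6 -1.4 2.8 16; 0.45 -14.4 -2.1 2.8 24; 0.45 -19.2 -2.8 2.8 32; 0.45 -24 -3.5 2.8 40; 0.45 -28.8 -4.3 2.8 48; 0.45 -33.6 -5 2.8 56; 0.45 -38.4 -5.7 2.8 64; 0.45 -42.9 -6.4 2.8 71.2; 0.45 -42.9 -6.4 2.8 71.2"

```text
clock: 21.6
eef_pos: [0.4523, -0.0375, 0.1756]
tool_rot: [0.001, 0.995, 0.099, 0.0]
contact_force: [1.3, 0.2, -0.3]
opening: 0.451
```

>>> carry_out:
  commands: "0.45 0 0 0 0; 0.45 0 0 0 0; 0.45 0 0 0 0"

```text
clock: 21.9
eef_pos: [0.4534, -0.0318, 0.1755]
tool_rot: [-0.0, 0.994, 0.105, -0.0]
contact_force: [-0.3, -0.1, 0.3]
opening: 0.45
```

```bash
python3 - <<'E'
from h import *
st(K);p=W(K,(-2.8,2.3,85)); print(go(p,K[2]))
s=cams.grab_frame("scene"); crop(s,"s15.png",125,180,235,300,6); crop(s,"s15b.png",235,100,345,240,4)
t=cams.grab_frame("top"); crop(t,"t15.png",110,160,222,262,6)
E
```

```text
t 21.90 p [ 0.4534 -0.0318  0.1755] yaw 0.210 F [-0.3 -0.1  0.3] op 0.450 [ -6.    2.6 175.5]
(array([0.32, 0.03, 9.05]), np.float64(0.11))
```

View pics/s15.png

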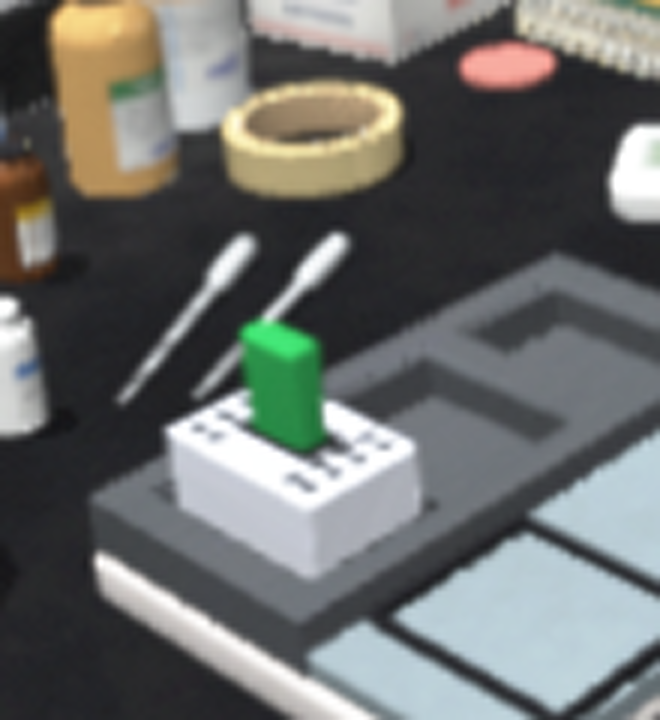

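View pics/t15.png

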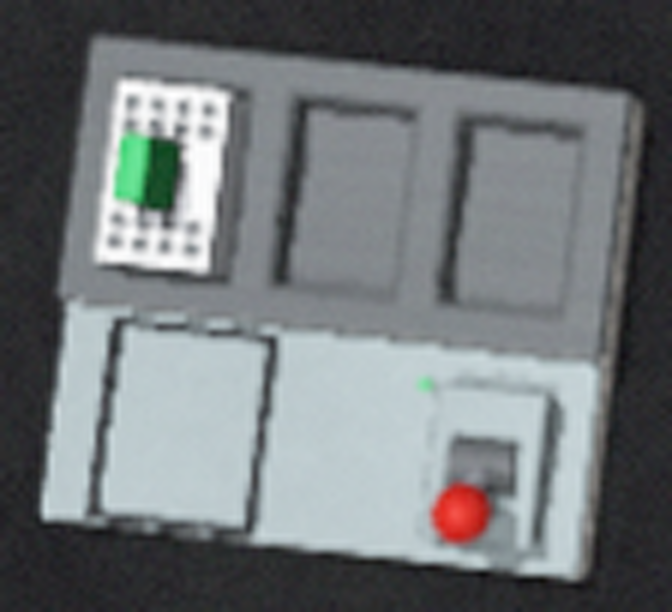

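>>> carry_out:
  commands: "0.45 0.3 0 4 0; 0.45 0.3 0 7 0; 0.45 0.3 0 9 0; 0.45 0.3 0 9 0; 0.45 0.3 0 9 0; 0 0.3 0 9 0; 0 0.3 0 9 0; 0 0.3 0 9 0; 0 0.3 0 9 0; 0 0.3 0 9 0"
  squeeze: 12

```text
clock: 23.0
eef_pos: [0.4566, -0.0327, 0.0864]
tool_rot: [0.0, 0.995, 0.104, 0.001]
contact_force: [-0.7, -1.0, 5.1]
opening: 0.159
```

>>> carry_out:
  commands: "0.55 0 0 0 0; 0.55 0 0 0 0; 0.55 0 0 0 0; 0.55 0 0 -3 0; 0.55 0 0 -4 0; 0.55 0 0 -4 0; 0.55 0 0 -4 0"

```text
clock: 23.7
eef_pos: [0.4559, -0.0325, 0.1253]
tool_rot: [0.0, 0.995, 0.104, 0.0]
contact_force: [0.2, -0.1, 0.9]
opening: 0.547
```

```bash
python3 - <<'E'
from h import *
st(K);p=W(K,(-2.8,2.3,125)); print(go(p,K[2]+np.pi/2))
E
```

```text
t 23.70 p [ 0.4559 -0.0325  0.1253] yaw 0.208 F [ 0.2 -0.1  0.9] op 0.547 [ -3.7   1.3 125.3]
(array([ 0.09, -0.1 ,  0.03]), np.float64(-90.06))
```

>>> carry_out:
  commands: "0.55 0.1 0 0 -8.5; 0.55 0.1 0 0 -17; 0.55 0.1 0 0 -25.5; 0.55 0.1 0 0 -34; 0.55 0.1 0 0 -42.5; 0.55 0.1 0 0 -51; 0.55 0.1 0 0 -59.5; 0.55 0.1 0 0 -68; 0.55 0.1 0 0 -76.5; 0.55 0.1 0 0 -85"

```text
clock: 24.7
eef_pos: [0.4562, -0.032, 0.1243]
tool_rot: [-0.001, 0.661, 0.75, -0.0]
contact_force: [-0.4, -0.5, 0.3]
opening: 0.547
```

>>> carry_out:
  commands: "0.55 0 0 0 -5; 0.55 0 0 0 -5; 0.55 0 0 0 -5; 0.55 0 0 0 -5"

```text
clock: 25.1
eef_pos: [0.4567, -0.0322, 0.1252]
tool_rot: [-0.0, 0.631, 0.776, -0.0]
contact_force: [-0.2, 0.2, 0.5]
opening: 0.549
```

```bash
python3 - <<'E'
from h import *
st(K);print(L(K,[.4566,-.0327,0])); p=W(K,(-2.8,1.2,85)); print(go(p,K[2]+np.pi/2))
E
```

```text
t 25.10 p [ 0.4567 -0.0322  0.1252] yaw 1.777 F [-0.2  0.2  0.5] op 0.549 [ -2.8   1.4 125.2]
[-3.06859823  0.95587913  0.        ]
(array([-0.03,  0.01,  4.02]), np.float64(-0.16))
```

>>> carry_out:
  commands: "0.55 0 0 2 0; 0.55 0 0 4 0; 0.55 0 0 4 0; 0.55 0 0 4 0; 0.55 0 0 4 0; 0 0 0 4 0; 0 0 0 4 0; 0 0 0 4 0; 0 0 0 4 0; 0 0 0 4 0"
  squeeze: 30

```text
clock: 26.1
eef_pos: [0.4573, -0.0324, 0.0862]
tool_rot: [0.0, 0.63, 0.777, 0.0]
contact_force: [-2.3, 0.1, 6.6]
opening: 0.334
```

```bash
python3 - <<'E'
from h import *
st(K);p=W(K,(0,1,85)); print(go(p,K[2]+np.pi/2))
E
```

```text
t 26.10 p [ 0.4573 -0.0324  0.0862] yaw 1.778 F [-2.3  0.1  6.6] op 0.334 [-2.3  1.1 86.2]
(array([-0.01,  0.23,  0.12]), np.float64(-0.05))
```

>>> carry_out:
  commands: "0 0 0.25 0 0; 0 0 0.25 0 0; 0 0 0.25 -0.5 0; 0 0 0.25 -1.2 0; 0 0 0.25 -2 0; 0 0 0.25 -3.5 0; 0 0 0.25 -5 0; 0 0 0.25 -7 0; 0 0 0.25 -9 0; 0 0 0.25 -11 0"

```text
clock: 27.1
eef_pos: [0.4594, -0.0316, 0.1968]
tool_rot: [0.0, 0.63, 0.777, 0.0]
contact_force: [0.8, -0.5, -3.5]
opening: 0.337
```

```bash
python3 - <<'E'
from h import *
st(K)
p2=W(H,(50,0,197)); print(p2,go(p2,H[2]+np.pi/2))
E
```

```text
t 27.10 p [ 0.4594 -0.0316  0.1968] yaw 1.778 F [ 0.8 -0.5 -3.5] op 0.337 [-1.000e-01  1.400e+00  1.968e+02]
[0.55903743 0.30978957 0.197     ] (array([ 3.135e+01,  1.679e+01, -1.000e-02]), np.float64(18.8))
```

>>> carry_out:
  commands: "0 4 2.2 0 3; 0 8 4.4 0 6; 0 12 6.6 0 9; 0 16 8.8 0 12; 0 20 11 0 15; 0 24 13 0 18; 0 28 15 0 18.8; 0 31.3 16.8 0 18.8; 0 31.3 16.8 0 18.8; 0 31.3 16.8 0 18.8"

```text
clock: 28.1
eef_pos: [0.5589, 0.3098, 0.1953]
tool_rot: [-0.0, 0.748, 0.664, -0.001]
contact_force: [-0.1, -1.6, -2.2]
opening: 0.335
```

>>> carry_out:
  commands: "0 0 0 2 0; 0 0 0 4 0; 0 0 0 5.5 0; 0 0 0 6 0; 0 0 0 6 0; 0 0 0 6 0"

```text
clock: 28.7
eef_pos: [0.56, 0.309, 0.1366]
tool_rot: [0.0, 0.749, 0.663, 0.001]
contact_force: [-0.1, -0.2, -1.9]
opening: 0.339
```

```bash
python3 - <<'E'
from h import *
st(H); p2=W(H,(50,0,127)); print(p2,go(p2,H[2]+np.pi/2))
E
```

```text
t 28.70 p [0.56   0.309  0.1366] yaw 1.450 F [-0.1 -0.2 -1.9] op 0.339 [ 51.   -0.7 136.6]
[0.55903743 0.30978957 0.127     ] (array([ 0.07, -0.1 ,  0.96]), np.float64(-0.03))
```

>>> carry_out:
  commands: "0 0.1 -0.1 0.4 0; 0 0.1 -0.1 0.7 0; 0 0.1 -0.1 0.7 0; 0 0.1 -0.1 0.7 0; 0 0.1 -0.1 0.7 0"

```text
clock: 29.2
eef_pos: [0.5586, 0.3103, 0.1288]
tool_rot: [0.0, 0.748, 0.663, 0.0]
contact_force: [0.4, 0.3, -1.9]
opening: 0.339
```

```bash
python3 - <<'E'
from h import *
st(H); block_over("scene","s16.png",135,170,245,290,6,pocket=0); p2=W(H,(50,0,110)); print(p2,go(p2,H[2]+np.pi/2))
E
```

```text
t 29.20 p [0.5586 0.3103 0.1288] yaw 1.450 F [ 0.4  0.3 -1.9] op 0.339 [ 49.5   0.5 128.8]
[0.55903743 0.30978957 0.11      ] (array([-0.05,  0.05,  1.88]), np.float64(-0.0))
```

View pics/s16.png

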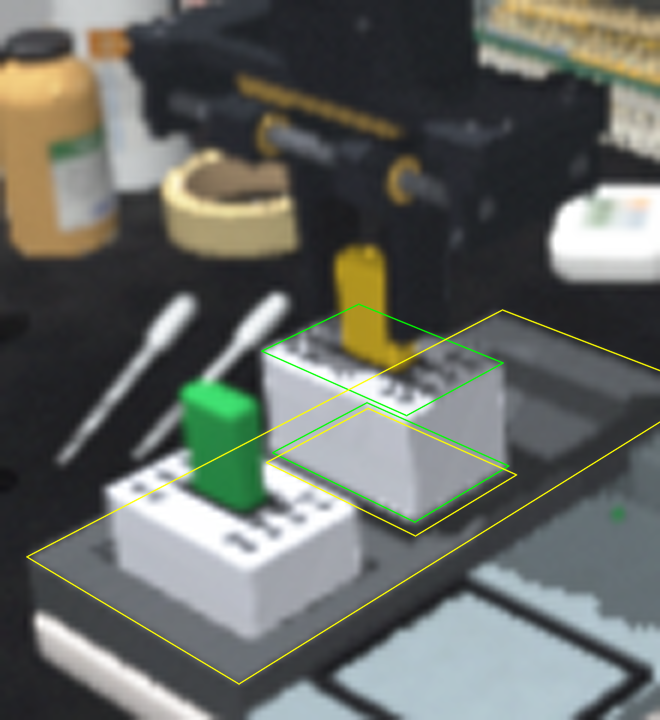

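>>> carry_out:
  commands: "0 0 0.05 0.3 0; 0 0 0.05 0.6 0; 0 0 0.05 0.9 0; 0 0 0.05 1.2 0; 0 0 0.05 1.4 0; 0 0 0.05 1.4 0"

```text
clock: 29.85
eef_pos: [0.5587, 0.3101, 0.1141]
tool_rot: [-0.0, 0.748, 0.663, -0.0]
contact_force: [-0.2, -1.0, -2.8]
opening: 0.336
```

>>> carry_out:
  commands: "0 0 0 0.2 0; 0 0 0 0.4 0; 0 0 0 0.6 0; 0 0 0 0.8 0; 0 0 0 1.0 0; 0 0 0 1.1 0; 0 0 0 1.1 0"

```text
clock: 30.55
eef_pos: [0.559, 0.3102, 0.1043]
tool_rot: [0.0, 0.748, 0.663, -0.0]
contact_force: [-2.0, -2.4, 3.6]
opening: 0.339
```

```bash
python3 - <<'E'
from h import *
st(H); block_over("scene","s17.png",135,170,245,290,6,pocket=0)
E
```

```text
t 30.55 p [0.559  0.3102 0.1043] yaw 1.450 F [-2.  -2.4  3.6] op 0.339 [ 49.9   0.4 104.3]
```

View pics/s17.png

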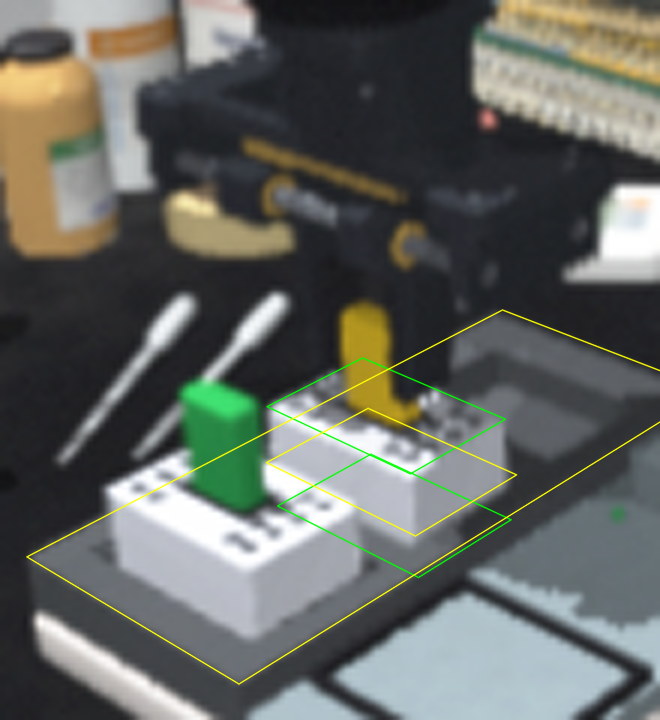

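>>> carry_out:
  commands: "0.55 0 0 -0.1 0; 0.55 0 0 -0.1 0; 0.55 0 0 -0.1 0; 0.55 0 0 -3 0; 0.55 0 0 -6 0; 0.55 0 0 -9 0; 0.55 0 0 -9 0; 0.55 0 0 -9 0"

```text
clock: 31.4
eef_pos: [0.5594, 0.3103, 0.1942]
tool_rot: [0.0, 0.748, 0.663, 0.001]
contact_force: [0.3, -0.0, -0.3]
opening: 0.551
```

```bash
python3 - <<'E'
from h import *
st(H);p=W(K,(0.8,-74.8,175)); print(go(p,K[2]))
E
```

```text
t 31.40 p [0.5594 0.3103 0.1942] yaw 1.450 F [ 0.3 -0.  -0.3] op 0.551 [ 50.3   0.6 194.2]
(array([-42.34,  -3.27,   1.88]), np.float64(71.15))
```

>>> carry_out:
  commands: "0.45 -4.7 -0.4 1.9 8; 0.45 -9.4 -0.8 1.9 16; 0.45 -14.1 -1.1 1.9 24; 0.45 -18.8 -1.5 1.9 32; 0.45 -23.5 -1.8 1.9 40; 0.45 -28.2 -2.2 1.9 48; 0.45 -32.9 -2.5 1.9 56; 0.45 -37.6 -2.9 1.9 64; 0.45 -42.3 -3.3 1.9 71.2; 0.45 -42.3 -3.3 1.9 71.2"

```text
clock: 32.4
eef_pos: [0.4737, -0.1103, 0.1732]
tool_rot: [0.0, 0.995, 0.099, -0.001]
contact_force: [0.7, 0.4, 0.9]
opening: 0.445
```

>>> carry_out:
  commands: "0.45 0 0 0 0; 0.45 0 0 0 0; 0.45 0 0 0 0"

```text
clock: 32.7
eef_pos: [0.4753, -0.1042, 0.1741]
tool_rot: [-0.0, 0.994, 0.105, -0.0]
contact_force: [-0.3, 1.1, -0.4]
opening: 0.451
```

```bash
python3 - <<'E'
from h import *
st(K);p=W(K,(0.8,-74.8,85)); print(go(p,K[2]))
t=cams.grab_frame("top"); cv2.imwrite("pics/t18.png",t[:,:,::-1])
E
```

```text
t 32.70 p [ 0.4753 -0.1042  0.1741] yaw 0.210 F [-0.3  1.1 -0.4] op 0.451 [  0.4 -72.9 174.1]
(array([0.05, 0.2 , 8.91]), np.float64(0.1))
```

View pics/t18.png

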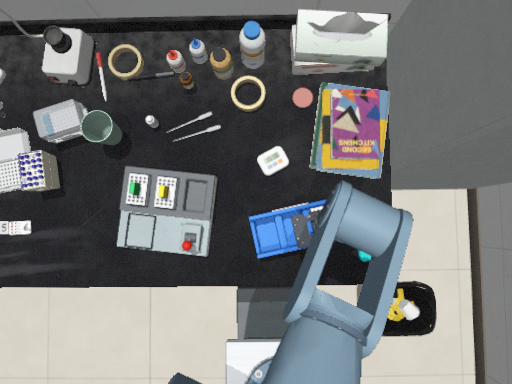

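The two blocks are seated. The timer has been knocked aside from (278,148) to about (272,160), so I'll measure it again later. Next is the red block.

>>> carry_out:
  commands: "0.45 0.1 0.2 4 0; 0.45 0.1 0.2 7 0; 0.45 0.1 0.2 8.9 0; 0.45 0.1 0.2 8.9 0; 0.45 0.1 0.2 8.9 0; 0 0.1 0.2 8.9 0; 0 0.1 0.2 8.9 0; 0 0.1 0.2 8.9 0; 0 0.1 0.2 8.9 0; 0 0.1 0.2 8.9 0"
  squeeze: 12

```text
clock: 33.75
eef_pos: [0.4771, -0.1076, 0.0863]
tool_rot: [0.0, 0.995, 0.104, 0.0]
contact_force: [-1.0, 1.5, 5.8]
opening: 0.158
```

>>> carry_out:
  commands: "0.55 0 0 0 0; 0.55 0 0 0 0; 0.55 0 0 0 0; 0.55 0 0 -3 0; 0.55 0 0 -4 0; 0.55 0 0 -4 0; 0.55 0 0 -4 0"

```text
clock: 34.45
eef_pos: [0.4767, -0.1075, 0.1253]
tool_rot: [0.0, 0.995, 0.104, 0.0]
contact_force: [0.0, -0.3, -1.1]
opening: 0.548
```

>>> carry_out:
  commands: "0.55 0 0 0 -8.5; 0.55 0 0 0 -17; 0.55 0 0 0 -25.5; 0.55 0 0 0 -34; 0.55 0 0 0 -42.5; 0.55 0 0 0 -51; 0.55 0 0 0 -59.5; 0.55 0 0 0 -68; 0.55 0 0 0 -76.5; 0.55 0 0 0 -85"

```text
clock: 35.45
eef_pos: [0.476, -0.1072, 0.1243]
tool_rot: [-0.001, 0.661, 0.75, -0.0]
contact_force: [-0.7, -0.9, 0.1]
opening: 0.548
```

>>> carry_out:
  commands: "0.55 0 0 0 -5; 0.55 0 0 0 -5; 0.55 0 0 0 -5; 0.55 0 0 0 -5"

```text
clock: 35.85
eef_pos: [0.4765, -0.1074, 0.1252]
tool_rot: [-0.0, 0.631, 0.776, -0.0]
contact_force: [0.2, -0.6, -0.5]
opening: 0.552
```

```bash
python3 - <<'E'
from h import *
st(K)
E
```

```text
t 35.85 p [ 0.4765 -0.1074  0.1252] yaw 1.777 F [ 0.2 -0.6 -0.5] op 0.552 [  0.9 -76.2 125.2]
```

>>> carry_out:
  commands: "0.55 0 0 2 0; 0.55 0 0 4 0; 0.55 0 0 4 0; 0.55 0 0 4 0; 0.55 0 0 4 0; 0 0 0 4 0; 0 0 0 4 0; 0 0 0 4 0; 0 0 0 4 0; 0 0 0 4 0"
  squeeze: 30

```text
clock: 36.85
eef_pos: [0.4773, -0.1077, 0.0862]
tool_rot: [0.001, 0.63, 0.777, 0.0]
contact_force: [0.3, 0.8, 4.9]
opening: 0.338
```

```bash
python3 - <<'E'
from h import *
st(K);p=W(K,(0,-76,85)); print(go(p,K[2]+np.pi/2))
E
```

```text
t 36.85 p [ 0.4773 -0.1077  0.0862] yaw 1.778 F [0.3 0.8 4.9] op 0.338 [  1.6 -76.7  86.2]
(array([ 0.07, -0.16,  0.12]), np.float64(-0.05))
```

>>> carry_out:
  commands: "0 0 -0.15 0 0; 0 0 -0.15 0 0; 0 0 -0.15 -0.5 0; 0 0 -0.15 -1.2 0; 0 0 -0.15 -2 0; 0 0 -0.15 -3.5 0; 0 0 -0.15 -5 0; 0 0 -0.15 -7 0; 0 0 -0.15 -9 0; 0 0 -0.15 -11 0"

```text
clock: 37.85
eef_pos: [0.4746, -0.1076, 0.1965]
tool_rot: [-0.001, 0.63, 0.777, -0.0]
contact_force: [-0.5, 0.1, -3.1]
opening: 0.338
```

```bash
python3 - <<'E'
from h import *
st(K)
p2=W(H,(50,-76,197)); print(p2,go(p2,H[2]+np.pi/2))
E
```

```text
t 37.85 p [ 0.4746 -0.1076  0.1965] yaw 1.778 F [-0.5  0.1 -3.1] op 0.338 [ -1.  -76.1 196.5]
[0.54990158 0.23434067 0.197     ] (array([31.91, 14.42, -0.05]), np.float64(18.8))
```

>>> carry_out:
  commands: "0 4 1.9 0 3; 0 8 3.8 0 6; 0 12 5.7 0 9; 0 16 7.6 0 12; 0 20 9.4 0 15; 0 24 11.2 0 18; 0 28 12.8 0 18.8; 0 31.9 14.4 0 18.8; 0 31.9 14.4 0 18.8; 0 31.9 14.4 0 18.8"

```text
clock: 38.85
eef_pos: [0.5496, 0.2345, 0.1953]
tool_rot: [-0.0, 0.748, 0.664, -0.001]
contact_force: [-0.2, -0.1, -4.7]
opening: 0.339
```

>>> carry_out:
  commands: "0 0 0 2 0; 0 0 0 4 0; 0 0 0 5.5 0; 0 0 0 6 0; 0 0 0 6 0; 0 0 0 6 0"

```text
clock: 39.45
eef_pos: [0.5511, 0.2337, 0.1365]
tool_rot: [0.0, 0.749, 0.663, 0.0]
contact_force: [0.3, -0.2, -3.6]
opening: 0.335
```

```bash
python3 - <<'E'
from h import *
st(H); p2=W(H,(50,-76,129)); print(p2,go(p2,H[2]+np.pi/2))
E
```

```text
t 39.45 p [0.5511 0.2337 0.1365] yaw 1.450 F [ 0.3 -0.2 -3.6] op 0.335 [ 51.2 -76.5 136.5]
[0.54990158 0.23434067 0.129     ] (array([ 0.05, -0.12,  0.75]), np.float64(-0.03))
```

>>> carry_out:
  commands: "0 0 -0.1 0.4 0; 0 0 -0.1 0.7 0; 0 0 -0.1 0.7 0; 0 0 -0.1 0.7 0; 0 0 -0.1 0.7 0"

```text
clock: 39.95
eef_pos: [0.5495, 0.2342, 0.1288]
tool_rot: [0.0, 0.748, 0.663, 0.0]
contact_force: [0.4, 0.4, -4.1]
opening: 0.336
```

```bash
python3 - <<'E'
from h import *
st(H); block_over("scene","s19.png",155,160,265,280,6,pocket=-76); p2=W(H,(50,-76,110)); print(p2,go(p2,H[2]+np.pi/2))
E
```

```text
t 39.95 p [0.5495 0.2342 0.1288] yaw 1.450 F [ 0.4  0.4 -4.1] op 0.336 [ 49.7 -76.2 128.8]
[0.54990158 0.23434067 0.11      ] (array([0.02, 0.03, 1.88]), np.float64(-0.0))
```

View pics/s19.png

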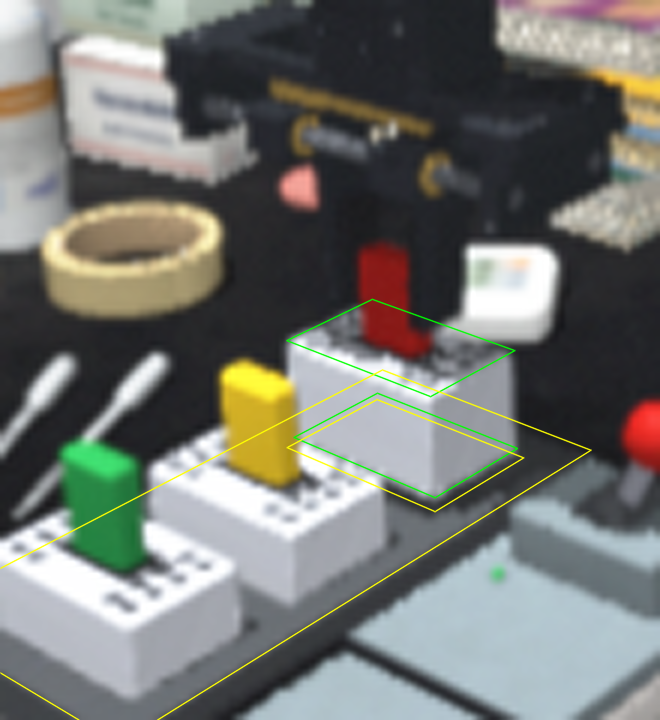

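>>> carry_out:
  commands: "0 0 0 0.3 0; 0 0 0 0.6 0; 0 0 0 0.9 0; 0 0 0 1.2 0; 0 0 0 1.4 0; 0 0 0 1.4 0"

```text
clock: 40.6
eef_pos: [0.5492, 0.2341, 0.1141]
tool_rot: [-0.0, 0.748, 0.663, -0.0]
contact_force: [-0.1, -0.7, -4.1]
opening: 0.336
```

>>> carry_out:
  commands: "0 0 0 0.2 0; 0 0 0 0.4 0; 0 0 0 0.6 0; 0 0 0 0.8 0; 0 0 0 1.0 0; 0 0 0 1.1 0; 0 0 0 1.1 0"

```text
clock: 41.3
eef_pos: [0.5495, 0.2345, 0.1046]
tool_rot: [-0.0, 0.748, 0.663, 0.0]
contact_force: [-3.5, 1.6, 5.1]
opening: 0.334
```

```bash
python3 - <<'E'
from h import *
st(H)
E
```

```text
t 41.30 p [0.5495 0.2345 0.1046] yaw 1.450 F [-3.5  1.6  5.1] op 0.334 [ 49.6 -75.9 104.6]
```

>>> carry_out:
  commands: "0.55 0 0 -0.1 0; 0.55 0 0 -0.1 0; 0.55 0 0 -0.1 0; 0.55 0 0 -3 0; 0.55 0 0 -6 0; 0.55 0 0 -9 0; 1 0 0 -9 0; 1 0 0 -9 0"

```text
clock: 42.1
eef_pos: [0.5499, 0.2341, 0.1942]
tool_rot: [0.0, 0.748, 0.663, 0.001]
contact_force: [-1.0, -0.7, -0.3]
opening: 0.705
```

```bash
python3 - <<'E'
from h import *
st(H)
s=cams.grab_frame("scene"); t=cams.grab_frame("top")
crop(s,"s20.png",135,170,275,300,5); crop(t,"t20.png",240,130,310,190,10); crop(s,"s20t.png",205,180,265,220,12)
E
```

```text
t 42.10 p [0.5499 0.2341 0.1942] yaw 1.450 F [-1.  -0.7 -0.3] op 0.705 [ 50.  -76.2 194.2]
```

View pics/s20.png

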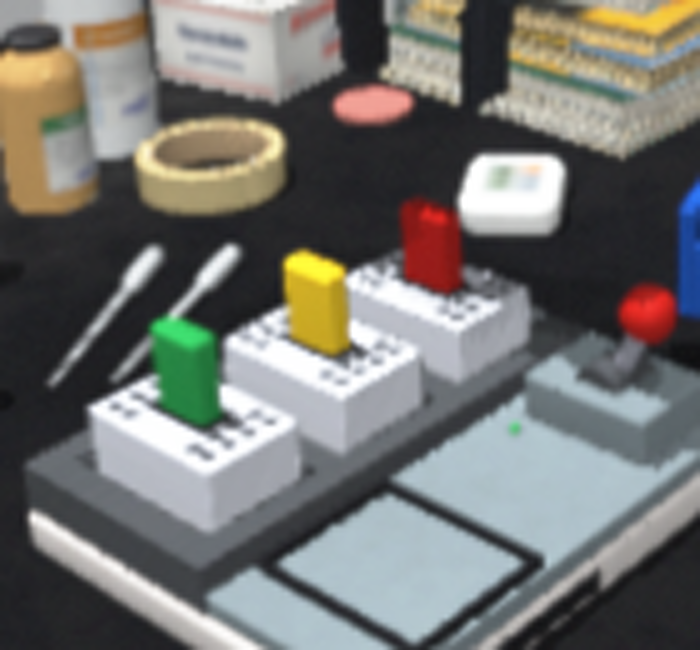

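View pics/t20.png

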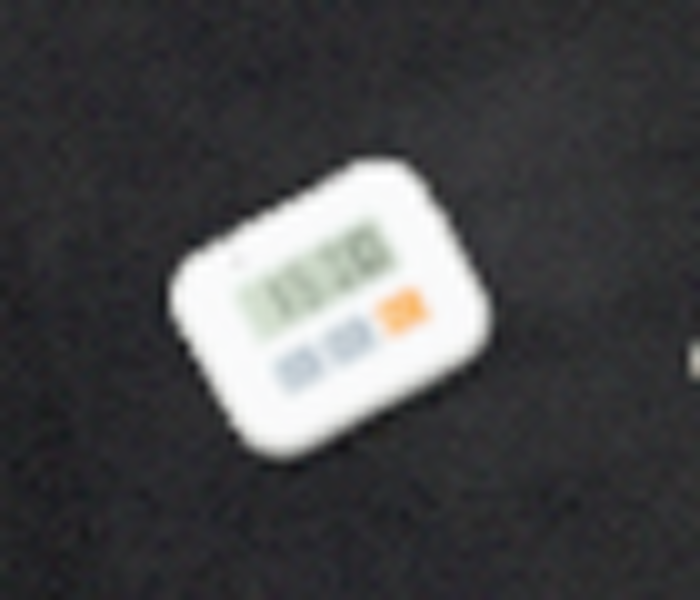

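View pics/s20t.png

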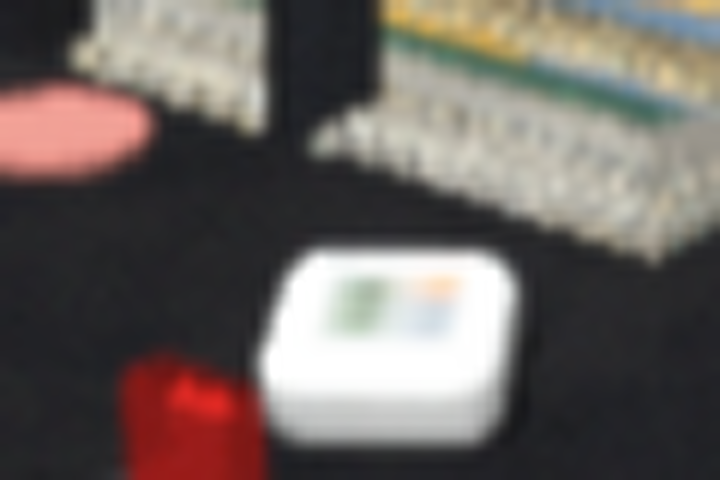

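```bash
python3 - <<'E'
from h import *
t=cams.grab_frame("top"); c=t[140:185,250:295].astype(int)
m=((c.min(2)>140)).astype(np.uint8)
n,l,s,ce=cv2.connectedComponentsWithStats(m); i=1+s[1:,4].argmax(); print(s[i])
cs,_=cv2.findContours((l==i).astype(np.uint8),cv2.RETR_EXTERNAL,cv2.CHAIN_APPROX_NONE)
pts=np.array([atz("top",(p[0][0]+250,p[0][1]+140),.021)[:2] for p in cs[0]],np.float32)*1000
r=cv2.minAreaRect(pts); print(r); b=cv2.boxPoints(r)
e=[b[1]-b[0],b[2]-b[1]]; k=max(e,key=np.linalg.norm); print("long axis yaw",np.degrees(np.arctan2(k[1],k[0])))
print("orange",tri(T([(437,287)],12,205,180)[0],T([(403,312)],10,240,130)[0]))
st()
ps=[atz("top",u,.034)[:2] for u in T([(140,378),(318,395),(293,615),(112,600)],7,110,160)]
print("rim ctr",np.mean(ps,0),L(H,np.r_[np.mean(ps,0),.034]))
E
```

```text
[  7   6  32  29 610]
((646.3804931640625, 23.35161590576172), (62.49505615234375, 78.8409194946289), 28.095430374145508)
long axis yaw -61.904533
orange (array([0.64544314, 0.00353446, 0.01896608]), array([ 0.40999653,  0.03920677, -0.18972062, -0.30519382]))
t 42.25 p [0.5485 0.2338 0.1919] yaw 1.450 F [-0.7 -0.4 -0.2] op 0.839 
rim ctr [0.45667729 0.38490797] [-60.64777078  62.26912588  34.        ]
```

```bash
python3 - <<'E'
from h import *
ps=[atz("scene",u,.036)[:2] for u in T([(270,340),(390,262),(540,335),(417,430)],5,135,215)]
for p in ps: print(L(H,np.r_[p,.036]).round(1))
print(L(H,np.r_[np.mean(ps,0),.036]))
for u in T([(140,378),(318,395),(293,615),(112,600)],7,110,160): print(L(H,atz("top",u,.036)).round(1))
print(go([.6464,.0234,.12],np.radians(118.1)))
E
```

```text
[-21.5  98.6  36. ]
[-21.   29.2  36. ]
[-105.6   28.4   36. ]
[-106.7  101.3   36. ]
[-63.68405958  64.390997    36.        ]
[-18.2  97.   36. ]
[-17.2  27.   36. ]
[-102.3   26.    36. ]
[-104.4   96.6   36. ]
(array([-19.71,  12.27,   7.18]), np.float64(-35.01))
```

>>> carry_out:
  commands: "1 -4 2.5 0 0; 1 -8 5 0 -7; 1 -12 7.5 1 -14; 1 -16 10 2 -21; 1 -19.7 12.3 4 -28; 1 -19.7 12.3 6 -35; 1 -19.7 12.3 7 -35; 1 -19.7 12.3 7 -35; 1 -19.7 12.3 7 -35"

```text
clock: 43.15
eef_pos: [0.6475, 0.0248, 0.1235]
tool_rot: [-0.0, 0.515, 0.857, -0.0]
contact_force: [0.4, 0.6, 1.2]
opening: 0.998
```

```bash
python3 - <<'E'
from h import *
st(); print(go([.6464,.0234,.028],np.radians(118.1)))
t=cams.grab_frame("top"); crop(t,"t21.png",230,90,350,190,6)
E
```

```text
t 43.15 p [0.6475 0.0248 0.1235] yaw 2.060 F [0.4 0.6 1.2] op 0.998 
(array([-0.08, -0.16,  9.55]), np.float64(-0.07))
```

View pics/t21.png

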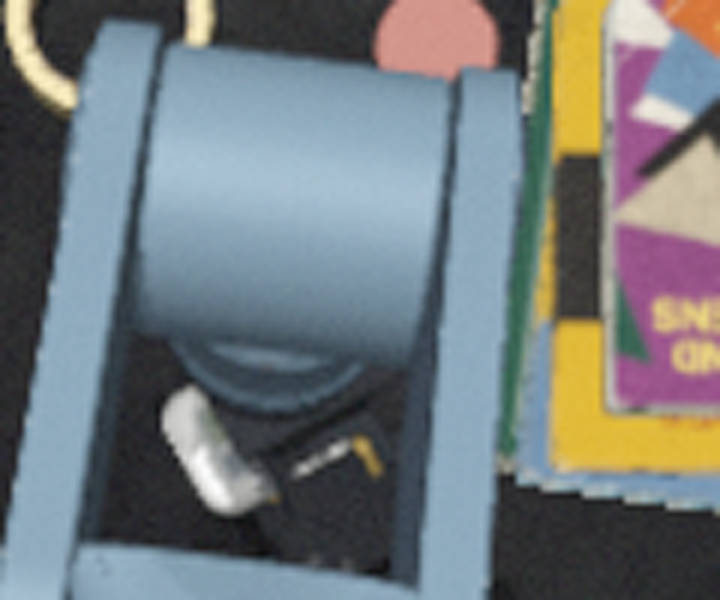

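>>> carry_out:
  commands: "1 -0.1 -0.15 3 0; 1 -0.1 -0.15 6 0; 1 -0.1 -0.15 8.5 0; 1 -0.1 -0.15 9.5 0; 1 -0.1 -0.15 9.5 0; 1 -0.1 -0.15 9.5 0"

```text
clock: 43.8
eef_pos: [0.6481, 0.0225, 0.0303]
tool_rot: [0.001, 0.514, 0.858, 0.0]
contact_force: [0.2, 0.8, -0.0]
opening: 0.995
```

```bash
python3 - <<'E'
from h import *
st()
s=cams.grab_frame("scene"); crop(s,"s22.png",195,130,285,230,7)
E
```

```text
t 43.80 p [0.6481 0.0225 0.0303] yaw 2.061 F [ 0.2  0.8 -0. ] op 0.995
```

View pics/s22.png

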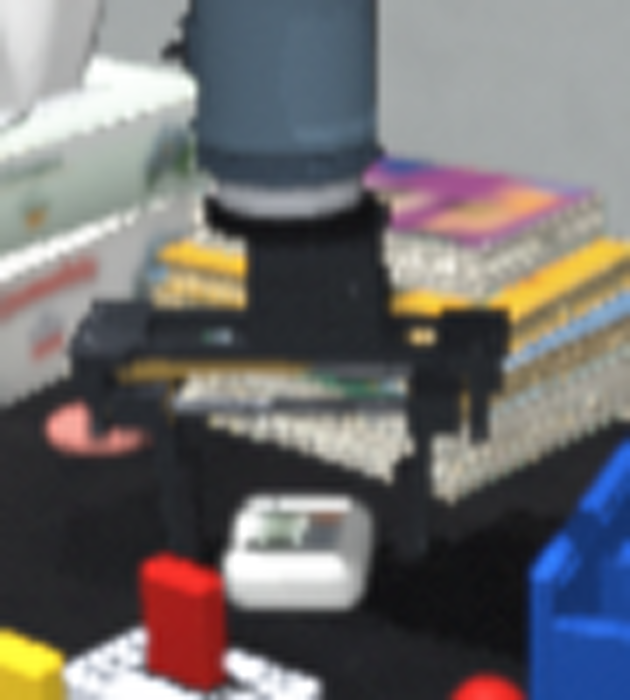

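>>> carry_out:
  commands: "0 0 0 0.1 0; 0 0 0 0.1 0; 0 0 0 0.1 0; 0 0 0 0.1 0; 0 0 0 0.1 0; 0 0 0 0.1 0"
  squeeze: 15

```text
clock: 44.45
eef_pos: [0.6474, 0.0221, 0.0281]
tool_rot: [0.0, 0.514, 0.858, 0.0]
contact_force: [-0.5, -0.3, 3.4]
opening: 0.68
```

>>> carry_out:
  commands: "0 0 0 -1 0; 0 0 0 -3 0; 0 0 0 -6 0; 0 0 0 -10 0; 0 0 0 -14 0; 0 0 0 -16 0; 0 0 0 -16 0"

```text
clock: 45.15
eef_pos: [0.6491, 0.0219, 0.1923]
tool_rot: [0.003, 0.514, 0.858, 0.001]
contact_force: [0.2, -0.5, -0.6]
opening: 0.675
```

```bash
python3 - <<'E'
from h import *
st()
s=cams.grab_frame("scene"); crop(s,"s23.png",195,80,285,230,5)
p=W(H,(-60.5,62.5,190));print(p,go(p,H[2]+np.pi))
E
```

```text
t 45.15 p [0.6491 0.0219 0.1923] yaw 2.061 F [ 0.2 -0.5 -0.6] op 0.675 
[0.45685174 0.38511941 0.19      ] (array([41.02,  0.25, -0.14]), np.float64(-55.0))
```

View pics/s23.png

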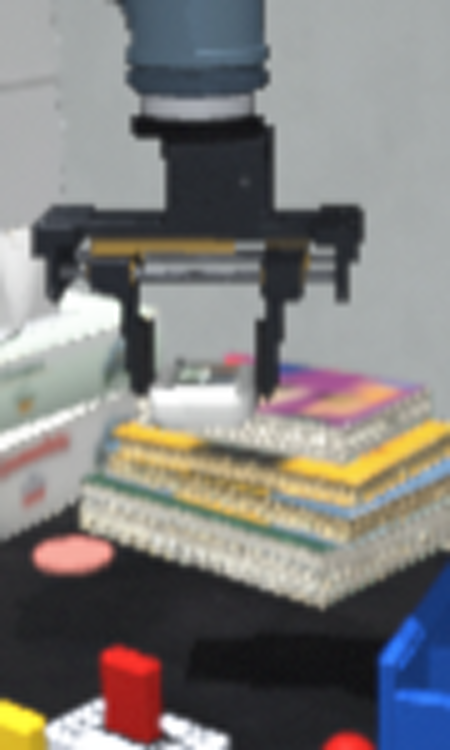

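>>> carry_out:
  commands: "0 4.5 0 0 -6; 0 9 0 0 -12; 0 13.5 0 0 -18; 0 18 0.1 0 -24; 0 22.5 0.1 0 -30; 0 27 0.2 0 -36; 0 31.5 0.2 0 -42; 0 36 0.2 0 -48; 0 41 0.2 0 -55; 0 41 0.2 0 -55"

```text
clock: 46.2
eef_pos: [0.451, 0.3886, 0.185]
tool_rot: [-0.002, 0.056, 0.998, -0.0]
contact_force: [0.7, -0.4, -1.0]
opening: 0.679
```

>>> carry_out:
  commands: "0 0 0 2 0; 0 0 0 5 0; 0 0 0 8 0; 0 0 0 9.5 0; 0 0 0 9.5 0; 0 0 0 9.5 0"

```text
clock: 46.8
eef_pos: [0.4559, 0.3844, 0.0926]
tool_rot: [-0.0, 0.061, 0.998, -0.0]
contact_force: [-0.1, 0.5, -0.6]
opening: 0.682
```

```bash
python3 - <<'E'
from h import *
st(H)
s=cams.grab_frame("scene"); crop(s,"s24.png",145,190,285,320,5)
t=cams.grab_frame("top"); crop(t,"t24.png",110,190,180,262,7)
p=W(H,(-59,62.5,70));print(p,go(p,H[2]+np.pi))
E
```

```text
t 46.80 p [0.4559 0.3844 0.0926] yaw 3.020 F [-0.1  0.5 -0.6] op 0.682 [-61.3  61.7  92.6]
[0.45834087 0.3849391  0.07      ] (array([-0.15, -0.01,  2.41]), np.float64(-0.03))
```

View pics/s24.png

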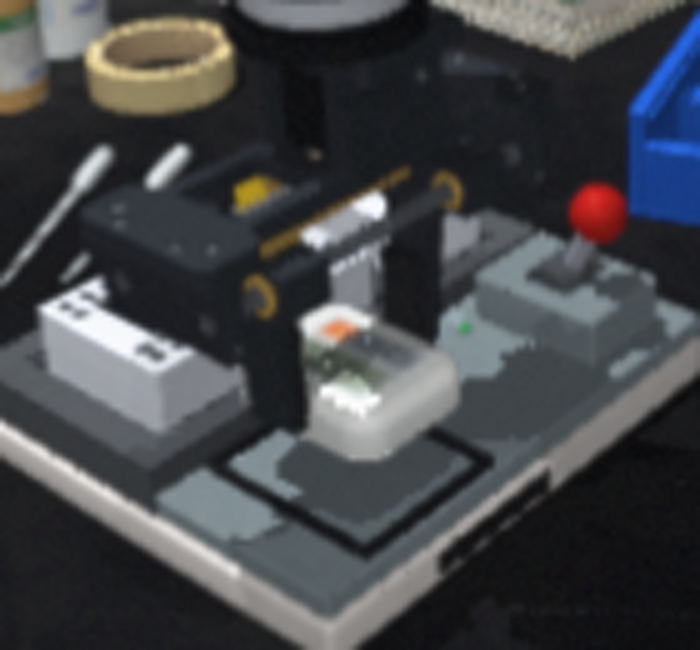

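View pics/t24.png

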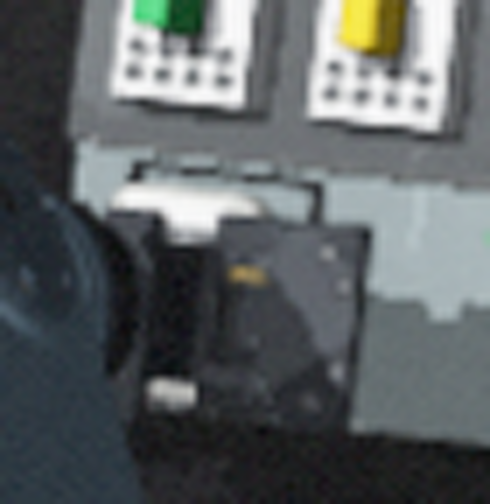

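>>> carry_out:
  commands: "0 -0.15 -0.05 0.8 0; 0 -0.15 -0.05 1.6 0; 0 -0.15 -0.05 2.2 0; 0 -0.15 -0.05 2.4 0; 0 -0.15 -0.05 2.4 0; 0 -0.15 -0.05 2.4 0"

```text
clock: 47.5
eef_pos: [0.4572, 0.3842, 0.0687]
tool_rot: [-0.0, 0.06, 0.998, -0.0]
contact_force: [1.1, 0.4, -1.6]
opening: 0.678
```

```bash
python3 - <<'E'
from h import *
st(H)
s=cams.grab_frame("scene"); crop(s,"s25.png",165,230,265,320,7)
p=W(H,(-59,62.5,60));print(p,go(p,H[2]+np.pi))
E
```

```text
t 47.50 p [0.4572 0.3842 0.0687] yaw 3.021 F [ 1.1  0.4 -1.6] op 0.678 [-60.1  61.6  68.7]
[0.45834087 0.3849391  0.06      ] (array([-0.09,  0.08,  0.88]), np.float64(-0.0))
```

View pics/s25.png

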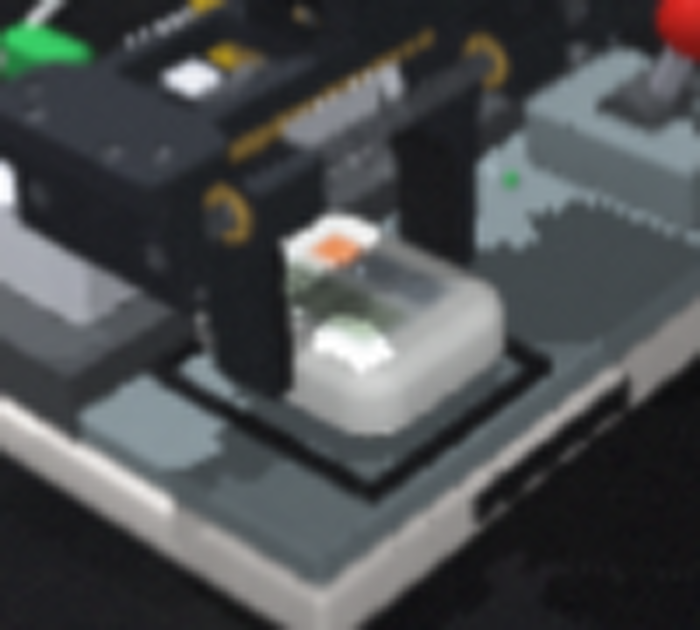

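```bash
python3 - <<'E'
from h import *
s=cams.grab_frame("scene"); x0,y0,k=165,230,7
im=cv2.resize(s[230:320,165:265,::-1],None,fx=k,fy=k,interpolation=cv2.INTER_CUBIC)
p,R,_=tool(); l=L(H,p)
def poly(Ls,col):
    P=np.array([(proj("scene",W(H,q))[0]-[x0,y0]+.5)*k-.5 for q in Ls]); cv2.polylines(im,[np.int32(P*8)],True,col,1,cv2.LINE_AA,3)
cx,cy=l[0]-1.6,l[1]; z=l[2]-28
for zz in(z,z+21): poly([(cx+39,cy+31,zz),(cx+39,cy-31,zz),(cx-39,cy-31,zz),(cx-39,cy+31,zz)],(0,255,0))
cx,cy=-60.5,62.5
poly([(cx+46,cy+38,38),(cx+46,cy-38,38),(cx-46,cy-38,38),(cx-46,cy+38,38)],(0,255,255))
cv2.imwrite("pics/s26.png",im)
E
```

```text
(no output)
```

View pics/s26.png

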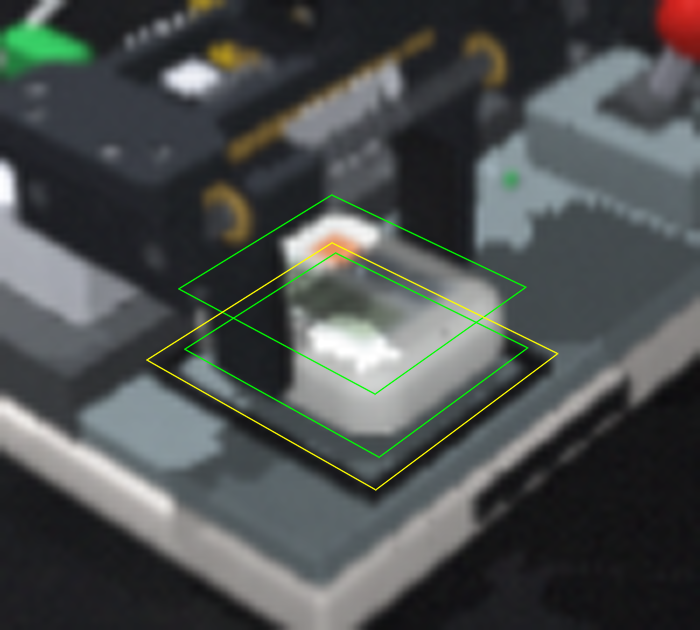

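>>> carry_out:
  commands: "0 0 0.1 0.2 0; 0 0 0.1 0.4 0; 0 0 0.1 0.6 0; 0 0 0.1 0.8 0; 0 0 0.1 0.9 0; 0 0 0.1 0.9 0"

```text
clock: 48.2
eef_pos: [0.4573, 0.3851, 0.0601]
tool_rot: [-0.0, 0.06, 0.998, -0.0]
contact_force: [-2.0, -0.8, 5.0]
opening: 0.676
```

```bash
python3 - <<'E'
from h import *
st(H)
s=cams.grab_frame("scene"); crop(s,"s27.png",165,230,265,320,7)
E
```

```text
t 48.20 p [0.4573 0.3851 0.0601] yaw 3.021 F [-2.  -0.8  5. ] op 0.676 [-60.1  62.5  60.1]
```

View pics/s27.png

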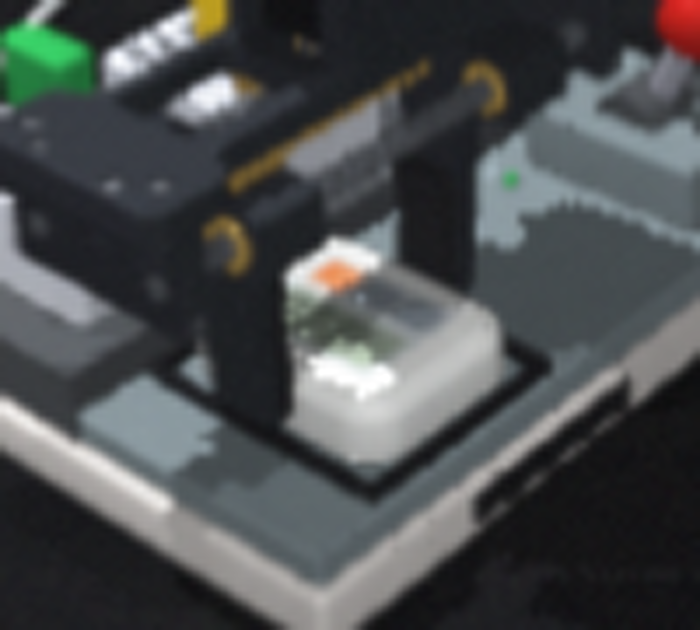

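>>> carry_out:
  commands: "0.85 0 0 0 0; 0.85 0 0 0 0; 0.85 0 0 0 0; 0.85 0 0 -2 0; 0.85 0 0 -5 0; 0.85 0 0 -9 0; 0 0 0 -12 0; 0 0 0 -12 0; 0 0 0 -12 0; 0 0 0 -12 0"

```text
clock: 49.25
eef_pos: [0.4564, 0.3846, 0.178]
tool_rot: [-0.001, 0.06, 0.998, -0.001]
contact_force: [0.1, 0.5, -0.6]
opening: 0.513
```

```bash
python3 - <<'E'
from h import *
st(H)
s=cams.grab_frame("scene"); crop(s,"s28.png",135,190,275,320,5)
print(L(H,[.4204,.2475,.0945]))
E
```

```text
t 49.25 p [0.4564 0.3846 0.178 ] yaw 3.021 F [ 0.1  0.5 -0.6] op 0.513 [-60.9  61.9 178. ]
[-80.1443832  -78.50329828  94.5       ]
```

View pics/s28.png

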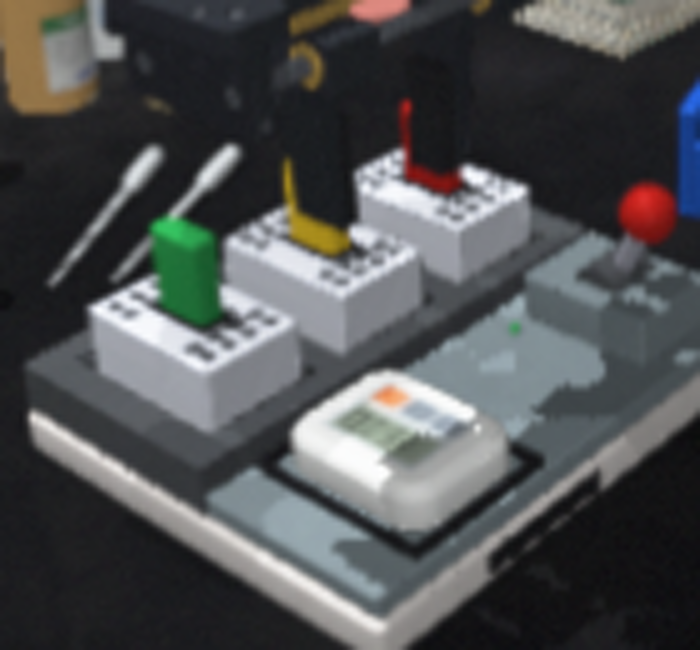

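>>> carry_out:
  commands: "0 2.5 -4 0 0; 0 5.4 -8 0 0; 0 5.4 -12 0 0; 0 5.4 -14 0 0; 0 5.4 -14 0 0; 0 5.4 -14 0 0"

```text
clock: 49.9
eef_pos: [0.3868, 0.2526, 0.1791]
tool_rot: [-0.0, 0.061, 0.998, 0.0]
contact_force: [0.2, -1.1, 0.2]
opening: 0.003
```

```bash
python3 - <<'E'
from h import *
st(H); p=W(H,(-115,-78.5,100)); print(go(p,H[2]+np.pi))
E
```

```text
t 49.90 p [0.3868 0.2526 0.1791] yaw 3.020 F [ 0.2 -1.1  0.2] op 0.003 [-114.1  -77.5  179.1]
(array([ 0.08, -0.1 ,  7.91]), np.float64(-0.08))
```

>>> carry_out:
  commands: "0 0.2 -0.1 3 0; 0 0.2 -0.1 6 0; 0 0.2 -0.1 7.9 0; 0 0.2 -0.1 7.9 0; 0 0.2 -0.1 7.9 0"

```text
clock: 50.4
eef_pos: [0.3848, 0.2526, 0.1005]
tool_rot: [-0.001, 0.06, 0.998, -0.0]
contact_force: [0.7, 1.0, 0.0]
opening: 0.006
```

```bash
python3 - <<'E'
from h import *
st(H)
s=cams.grab_frame("scene"); crop(s,"s29.png",205,180,315,290,6)
E
```

```text
t 50.40 p [0.3848 0.2526 0.1005] yaw 3.022 F [0.7 1.  0. ] op 0.006 [-116.1  -77.7  100.5]
```

View pics/s29.png

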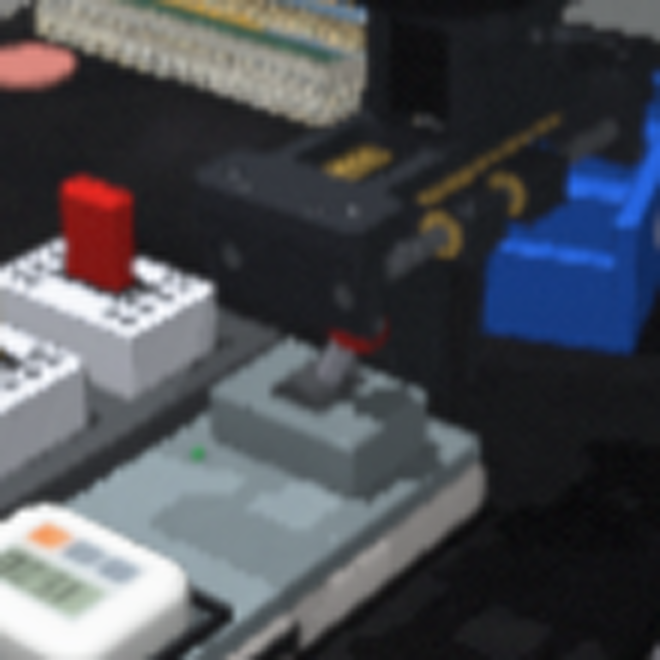

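>>> carry_out:
  commands: "0 -0.8 0 0 0; 0 -1.6 0 0 0; 0 -2.2 0 0 0; 0 -2.8 0 0 0; 0 -3.4 0 0 0; 0 -4 0 0 0; 0 -4.6 0 0 0; 0 -5 0 0 0; 0 -5 0 0 0"

```text
clock: 51.35
eef_pos: [0.4351, 0.2457, 0.1006]
tool_rot: [0.0, 0.06, 0.998, 0.0]
contact_force: [0.2, 0.9, 0.3]
opening: 0.008
```

```bash
python3 - <<'E'
from h import *
st(H)
s=cams.grab_frame("scene"); crop(s,"s30.png",205,180,315,290,6)
E
```

```text
t 51.35 p [0.4351 0.2457 0.1006] yaw 3.021 F [0.2 0.9 0.3] op 0.008 [-65.4 -78.5 100.6]
```

View pics/s30.png

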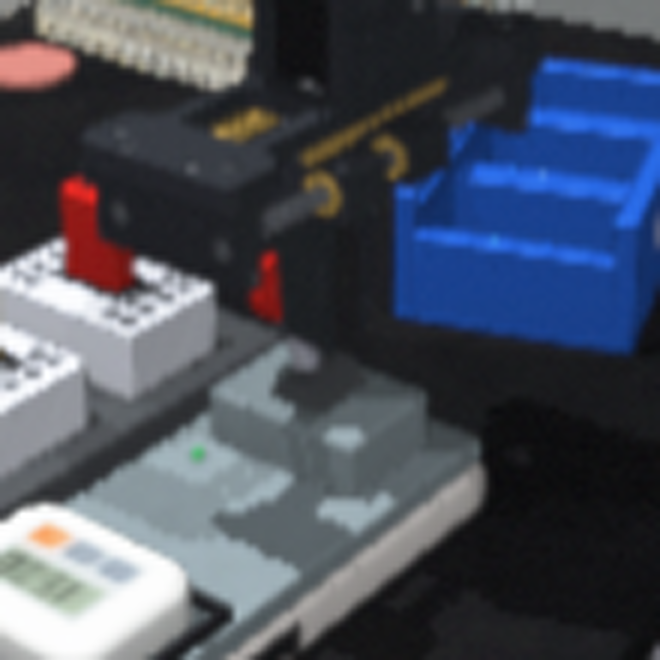

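>>> carry_out:
  commands: "0 -0.3 0 0 0; 0 -0.6 0 0 0; 0 -0.9 0 0 0; 0 -1.1 0 0 0; 0 -1.1 0 0 0"

```text
clock: 51.9
eef_pos: [0.4398, 0.2451, 0.0999]
tool_rot: [-0.006, 0.06, 0.998, -0.001]
contact_force: [-22.4, 3.0, 16.3]
opening: 0.003
```

```bash
python3 - <<'E'
from h import *
st(H)
E
```

```text
t 51.90 p [0.4398 0.2451 0.0999] yaw 3.022 F [-22.4   3.   16.3] op 0.003 [-60.6 -78.6  99.9]
```

>>> carry_out:
  commands: "0 1.5 0 0 0; 0 3 0 0 0; 0 5 0 -1 0; 0 5 0 -5 0; 0 5 0 -10 0; 0 6 -4 -12 0; 0 7 -8 -12 0; 0 7 -12 -12 0; 0 7 -16 -12 0; 0 7 -20 -12 0"

```text
clock: 52.9
eef_pos: [0.3513, 0.0532, 0.221]
tool_rot: [0.001, 0.06, 0.998, -0.0]
contact_force: [0.9, -0.1, 0.1]
opening: 0.001
```

```bash
python3 - <<'E'
from h import *
st(H)
s=cams.grab_frame("scene"); crop(s,"s31.png",135,190,295,320,5)
t=cams.grab_frame("top"); crop(t,"t31.png",110,160,222,262,7)
E
```

```text
t 52.90 p [0.3513 0.0532 0.221 ] yaw 3.022 F [ 0.9 -0.1  0.1] op 0.001 [-125.4 -279.7  221. ]
```

View pics/s31.png

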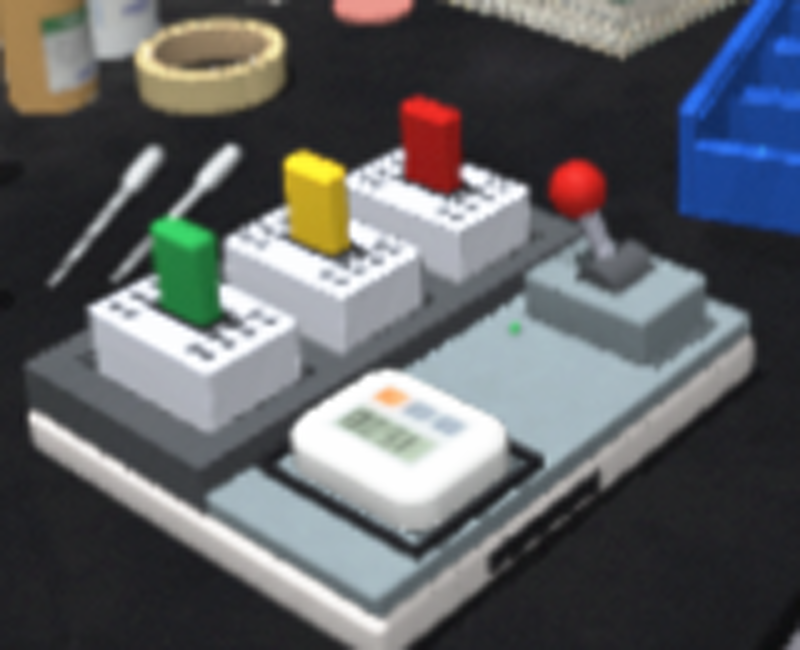

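View pics/t31.png

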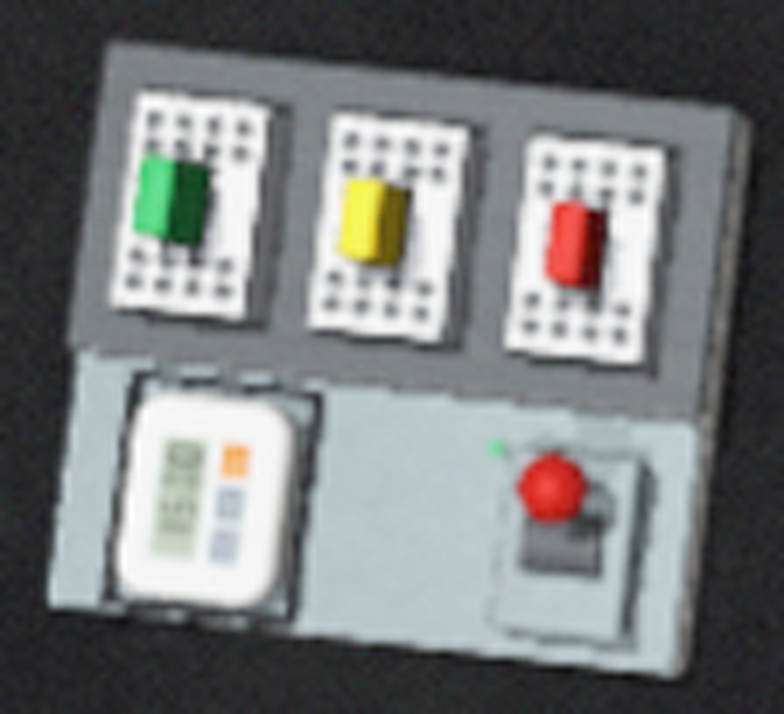

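```bash
python3 - <<'E'
from h import *
b,_=tri(T([(577,187)],5,135,190)[0],T([(553,487)],7,110,160)[0]); l=L(H,b); print("ball",l.round(1))
d=np.hypot(l[0]+80.1,l[2]-94.5); print("swing angle",2*np.arcsin(d/2/45))
for n,c in dict(g=[(137,92),(270,103),(247,320),(110,303)],y=[(332,113),(468,127),(443,345),(307,327)],r=[(527,135),(664,147),(642,363),(505,345)]).items():
    print(n,L(H,np.mean([atz("top",u,.069) for u in T(c,7,110,160)],0)).round(1))
print("timer",L(H,atz("top",T([(208,500)],7,110,160)[0],.053)).round(1))
E
```

```text
ball [-39.6 -78.6  94.4]
swing angle 0.9335523456942102
g [49.4 74.9 69. ]
y [48.6 -0.3 69. ]
r [ 49.3 -75.2  69. ]
timer [-61.1  59.1  53. ]
```

```bash
python3 -c "
from bench import workorder; print(workorder.finish_job())"
```

```text
the job is handed in; nothing more can be done
None
```

I handed the job in at about 53 s of the 210 s: all three blocks are seated, the timer is in its recess and the toggle is over. No verdict came back, so what follows is from my own measurements.

- **Blocks:** I pressed each one flat in its cell, then gripped its handle, middled it in the cell and lifted it level. Green went into `pocket_2`, yellow into `pocket_1` and red into `pocket_0`. Each met the pocket floor at the expected depth, within about 0.5 mm. The last top picture puts their centres within about 1.5 mm of the pocket centres.
- **Timer:** It was knocked aside partway through, so I measured it again before picking it up. It met the recess floor at the expected height and looks flat inside the rim. The top picture shows it about 3 mm off the recess centre across the heater. The two cameras place that centre about 3 mm apart, so the figure is rough, though inside the 7 mm limit.
- **Toggle:** I pushed it to its stop, felt about 22 N there and backed off; it stayed over. The pictures give a swing of about 0.93 rad, against the 1.0 rad I expected at the stop. The limit is 0.85 rad, and reading the ball's position could be off by about 0.04 rad.

When I handed in, the arm was raised well clear and touching nothing.

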